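# Reset the splash screen's stay by the sink

### The job

Slide the screen's carriage along its rail fully against the red end stop. Then lift the stay off its pin, swing the glass screen wider and drop the stay's outermost hole (the one nearest the black knob) fully down over the pin, so that the stay lies level and holds the screen, and let go. Do not let the screen swing shut, and leave the cup, milk pitcher, glass and tamper on the board where they stand.

Things in the scene. Friction and masses are not known exactly. Their poses are not given: they have to be found in the camera images.
- carriage (a joint): grey carriage plate (140 x 185 mm) that slides on two rails of the wooden board and carries pin, screen and stay: travel in m along the board's +y, 0 = far from the red stop, 0.100 = hard against the stop. About 4 N of friction, stays where it is left
- carriage_handle (a point): centre of the black upright handle block on the carriage, the place to grasp it: 40 mm along x, 16 mm thick along y, reaching 30 mm below and 20 mm above this point (its foot is the plate). The axes are the board's: z up, +y points along the rail to the red stop
- pin_tip (a point): top of the upright steel pin on the carriage, 10 mm diameter with a small 1.2 mm chamfer at the top; the pin stands 11 mm above its shoulder, and its top is 6 mm above the upper face of a seated stay. The pin is 30 mm in +x and 105 mm in -y of carriage_handle (handle's axes). The stay covers it at the start
- screen_hinge (a point): point on the vertical hinge axis of the glass screen (wooden frame, 220 mm wide, about 170 mm high, post 22 mm thick) on the carriage; the top of the screen and its post is about 85 mm above this point; the axis is 120 mm from the pin, 62.5 mm in +x and 102.4 mm in +y of it (carriage axes)
- screen (a joint): angle of the screen in rad: 0 at the start (stay on its innermost hole), growing as the screen swings away from the robot side, counter-clockwise seen from above; 0.70 when the outermost hole is on the pin (the next hole inward gives 0.45). A damped spring of about 0.1 to 0.17 N m always pulls it towards shut (-0.35), which presses the hole sideways against the pin: a stay let go before it is fully down can hang on the pin
- stay_pivot (a point): where the stay is hinged to the screen's lower rail, 120 mm from the screen's hinge axis, on the underside of the bar. The stay swivels there about the vertical and tilts up. Axes: x along the bar to the knob, z up from the bar
- stay_knob (a point): grasp point on the black upright round knob at the stay's free end: knob 20 mm in diameter, reaching 22 mm below this point (to the bar's upper face) and 18 mm above. It is 175 mm along the bar from the pivot and 27 mm above the bar's underside. Same axes as the stay
- outer_hole (a point): centre of the outermost hole, at the underside of the brass bar (bar 200 x 26 x 5 mm): 140 mm from the pivot, 35 mm from the knob. Holes are 12.4 mm in diameter, at 65 (on the pin at the start), 90, 115 and 140 mm from the pivot
- stay (a joint): upward tilt of the stay about its pivot in rad: 0 = level (the lowest it goes, seated on the pin or in the air), falls back by its weight (0.2 kg bar). The innermost hole clears the pin above about 0.17; the outermost clears it above 0.08; a bar resting on top of the pin reads above 0.07 there
- espresso_cup: white cup on its saucer, saucer 110 mm across, standing on the board; leave it
- milk_pitcher: steel milk pitcher, 76 mm across, 95 mm high, standing on the board; leave it
- tumbler: glass, 68 mm across, 90 mm high, standing on the board; leave it
- tamper: dark steel coffee tamper, 58 mm across, 88 mm high, standing on the board; leave it

How it is judged (in metres and radians):
On the way, in this order (a step that is already met when the one before it is completed fails the run):
1. the carriage is against the red stop, the stay still on its pin (value of joint carriage above 0.095 m and value of joint stay below 0.05 rad), for 0.2 s.
2. the stay is lifted clear of the pin (value of joint stay above 0.16 rad), for 0.1 s.
At the end, for the whole second after the job is handed in: The carriage stands against the red stop (within 6 mm), the stay lies level (under 0.025 rad) with its outermost hole over the pin (centres within 4 mm), so that the screen rests at 0.64 to 0.76 rad, at rest and let go (value of joint carriage above 0.094 m and value of joint screen between 0.64 and 0.76 rad and value of joint stay below 0.025 rad and horizontal distance between outer_hole and pin_tip below 0.004 m and velocity of joint screen between -0.05 and 0.05 rad/s); the robot touches nothing.
It fails at once if the screen swings towards shut (below -0.2 rad) (value of joint screen below -0.2 rad).
It fails at once if the espresso cup, pitcher, glass or tamper is pushed more than 30 mm or tipped (distance of any of espresso_cup, milk_pitcher, tumbler, tamper from where it was at the start of the episode above 0.03 m or angle between any of espresso_cup, milk_pitcher, tumbler, tamper's own z axis and vertical above 0.5 rad).
It also fails if it takes over 67 s, if anything falls off the work surface, if the arm or the gripper's body presses on something with over 40 N, if the wrist force passes 120 N, or if a joint passes its speed limit or range.

### The arm

A 6-joint arm with a two-finger parallel gripper is mounted at the origin on the work surface. World frame = base frame: x ahead of the robot, y to its left, z up, the work surface at z = 0. Lengths are in mm, angles in rad, forces in N, time in s.
With the tool pointing down it reaches from about 350 to 850 mm from the base axis. Payload 8.1 kg.
Tool frame: the origin (TCP) lies on the front face of the gripper's body, between the roots of the fingers; the fingertips stand 73 mm ahead of it and the grasp point (between the pads) lies 54 mm ahead of it; z points along the fingers, y is the line along which they close (so a half turn about z gives the same grasp; the last joint's range is limited). The gripper opens to 85 mm and grips with 20 to 120 N. Pads are 22 mm wide; open, the fingers measure 114 mm over their backs; the gripper's body (76 mm by 85 mm) begins 54 mm behind the grasp point. The pads swing forward as they close: fully open they stand 13 mm farther back than shut.
Start: joints at [-1.345, 0.13, 1.488, -0, 1.523, -0.085], TCP at [183.513, -571.252, 303.892] pointing down, gripper open.
Joint ranges: [-2.96, 2.96], [-0.89, 2.26], [0.02, 2.5], [-1.34, 4.48], [0, 2.73], [-2.66, 2.66]. Speed limits (rad/s): [2.39, 2.39, 2.79, 3.14, 3.14, 3.14].

### API

Orientations are given as a unit quaternion [x, y, z, w].
In Python, from cell import manip gives the robot as it stands.
- The arm moves only by the shell command python3 -m inch 'ROWS' [FORCE]. ROWS is text: rows parted by semicolons, each of 7 numbers parted by spaces: the shift along the tool's x, y, z in cm, then the turn, a rotation vector about the tool's x, y, z in rad, then the opening in per cent of the stroke, from 0 (shut) to 100 (fully open). A call has 1 to 12 rows; each row is the pose to reach, as a shift and turn from the pose commanded when the call began, along the tool's axes at that moment; what a row does not reach only later rows make up. A row lasts 1/12 s, in which the tool goes at most 41.7 mm and 7.16 degrees, less where a joint would pass 70% of its speed; a pose out of reach is approached as far as the arm can. A call with a gripper value outside its range is refused whole. The fingers move at their own pace and stop on an object; FORCE is the grip in N (left out, the last holds). Time passes only in rows, so rows that repeat a pose let the fingers close. It gives the time, the measured TCP pose, the force, the opening and the grip force at its end, in the units of the state.
- manip.state(): the state, without advancing time (a new reading comes with each control period).
- manip.get_image(name): name is "scene" or "top" or "wrist"; returns a dict with "img" (480x640x3 uint8, red, green, blue), "fx", "fy", "cx", "cy" (pixels), "cam_to_world" (4x4, takes a point from camera to world coordinates). Camera axes: x right, y up, looking along -z (the intrinsics and any distortion apply to the point x, -y, -z); pixel columns grow to the right and rows downward; lengths in mm; the calibration is good to about 2 mm. A picture is of the moment at which its call begins. There is no depth.
- manip.finish_job(): hands the job in; it is judged then, once.
The state is a dict: "t": time; "joints": joint angles; "qd": joint speeds; "joint_torque": joint torques, N m; "tcp_pos": TCP position; "orientation": TCP orientation; "force": force on the tool from outside, world axes, zero at the start; "torque": the same for the moment, N m; "grip_width": finger opening in mm; "finger_force": force on a finger pad.
Only numpy, scipy, OpenCV 4.12 (cv2) and the standard library are available. Lean on these libraries where they do the work, as an engineer would, in place of code of your own. Each camera call takes 0.05 s, during which the arm holds its last target. There are 200 camera calls.

## Working session

There is one attempt and no reset: what is moved stays moved. The work goes in short steps, Python scripts to look and compute and a shell command to move; the robot and the scene stay as the last step left them, time stands still between calls to the robot, and variables do not carry over. Pictures are saved under pics/ and viewed, at most 10 in all, crops included, and the job is handed in when it is done.

```bash
mkdir -p pics; ls; python3 - <<'E'
from cell import manip
import cv2,pickle
d={n:manip.get_image(n) for n in("scene","top","wrist")}
pickle.dump(d,open('v0.pkl','wb'))
for n in d: cv2.imwrite(f'pics/{n}0.png',d[n]['img'][:,:,::-1]); print(n,d[n]['fx'],d[n]['cam_to_world'].round(3).tolist(),[k for k in d[n]])
print(manip.state())
E
```

```text
pics
scene 524.4331573137875 [[0.118, -0.86, 0.497, 1047.274], [0.993, 0.109, -0.047, -27.788], [-0.014, 0.499, 0.867, 860.01], [0.0, 0.0, 0.0, 1.0]] ['img', 'fx', 'fy', 'cx', 'cy', 'cam_to_world']
top 567.916249312481 [[-0.021, 0.989, -0.143, 474.199], [-0.999, -0.017, 0.03, 21.814], [0.027, 0.144, 0.989, 985.58], [0.0, 0.0, 0.0, 1.0]] ['img', 'fx', 'fy', 'cx', 'cy', 'cam_to_world']
wrist 336.47622803886105 [[0.306, 0.92, 0.245, 246.369], [-0.952, 0.296, 0.077, -551.26], [-0.002, -0.257, 0.966, 373.367], [0.0, 0.0, 0.0, 1.0]] ['img', 'fx', 'fy', 'cx', 'cy', 'cam_to_world']
{'t': 0.15, 'joints': array([-1.34536647e+00,  1.31001441e-01,  1.48903075e+00, -1.75877632e-05,
        1.52302016e+00, -8.53548804e-02]), 'qd': array([ 0.00061807,  0.00119727, -0.00480349, -0.00035648, -0.00015895,
        0.00169125]), 'joint_torque': array([ 1.40733748e-03, -5.70065475e+01, -5.01158810e+01, -8.44676197e-05,
        9.69141576e-03, -2.74138847e-05]), 'tcp_pos': array([ 183.45272607, -570.92472572,  303.07623561]), 'orientation': array([ 9.87950551e-01,  1.54768134e-01, -5.98370700e-05, -7.27445770e-04]), 'force': array([ 0.6937058 , -0.04669488,  0.06284939]), 'torque': array([-0.01467454, -0.02239789, -0.01658879]), 'finger_force': 0.0, 'grip_width': 85.34592549621047}
```

View pics/top0.png

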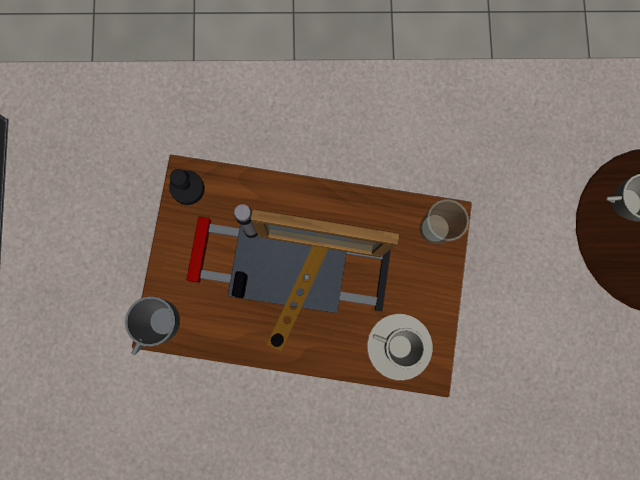

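View pics/scene0.png

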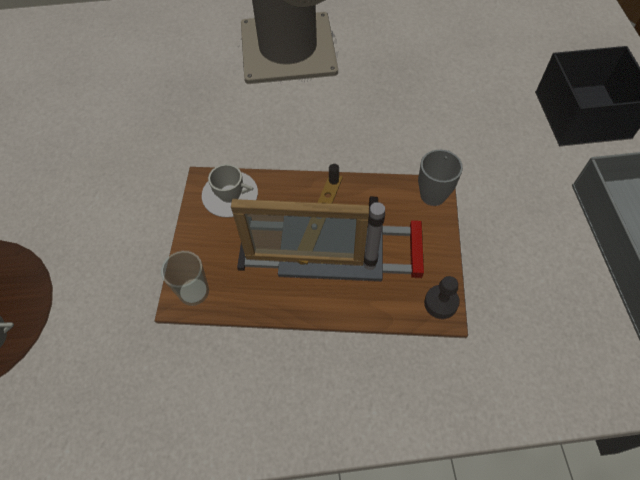

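The top view shows the red stop at (198,250), the handle at (239,284), the knob at (277,340) and the hinge post top at (243,212). The bar runs from (277,340) to (320,250). In the scene view the knob is at (334,172), the handle at (374,202) and the post top at (377,210). I'll zoom in next.

```bash
cat > h.py <<'E'
import numpy as np, cv2, pickle
def ray(d,u,v):
    M=np.array(d['cam_to_world']); r=np.array([(u-d['cx'])/d['fx'],-(v-d['cy'])/d['fy'],-1])
    r=M[:3,:3]@r; return M[:3,3],r/np.linalg.norm(r)
def plane(d,u,v,z):
    o,r=ray(d,u,v); return o+r*(z-o[2])/r[2]
def tri(*obs):
    A=np.zeros((3,3));b=np.zeros(3);L=[ray(*o) for o in obs]
    for o,r in L: P=np.eye(3)-np.outer(r,r);A+=P;b+=P@o
    x=np.linalg.solve(A,b); return x,[np.linalg.norm((np.eye(3)-np.outer(r,r))@(x-o)) for o,r in L]
E
python3 - <<'E'
from h import *
d=pickle.load(open('v0.pkl','rb'))
t,s=d['top'],d['scene']
for n,a,b in(("knob",(277,340),(334,168)),("handle top",(238,277),(374,200)),("post",(243,212),(377,209))):
    print(n,tri((t,*a),(s,*b)))
C=[plane(t,u,v,20) for u,v in((170,155),(471,202),(449,396),(140,348))];print(np.round(C))
for i in range(4): e=C[i]-C[i-1];print(np.degrees(np.arctan2(e[1],e[0])),np.linalg.norm(e))
a=cv2.resize(t['img'][190:360,180:400],None,fx=3.4,fy=3.4,interpolation=2)[:,:,::-1];cv2.imwrite('pics/c1.png',a)
b=cv2.resize(s['img'][150:290,220:430],None,fx=3.8,fy=3.8,interpolation=2)[:,:,::-1];cv2.imwrite('pics/c2.png',b)
E
```

```text
knob (array([445.88213989,  53.51985451,  88.14208072]), [np.float64(0.8771365220321781), np.float64(0.8771365220321955)])
handle top (array([543.04289875, 110.75925796, 112.99078174]), [np.float64(0.4346677354092764), np.float64(0.43466773540921383)])
post (array([625.34226454,  94.05846239, 210.42501116]), [np.float64(0.7199849626413185), np.float64(0.7199849626412845)])
[[ 765.  237.   20.]
 [ 674. -287.   20.]
 [ 346. -229.   20.]
 [ 436.  282.   20.]]
-7.687543225614663 332.93597359317437
-99.91054198762892 531.9894549129771
170.13160742249985 333.16828495371516
80.03619369764391 519.3205482810197
```

View pics/c1.png

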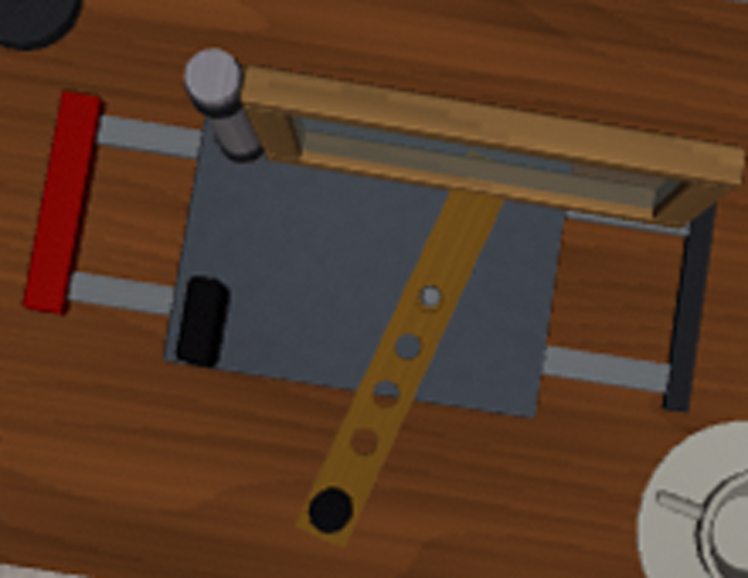

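View pics/c2.png

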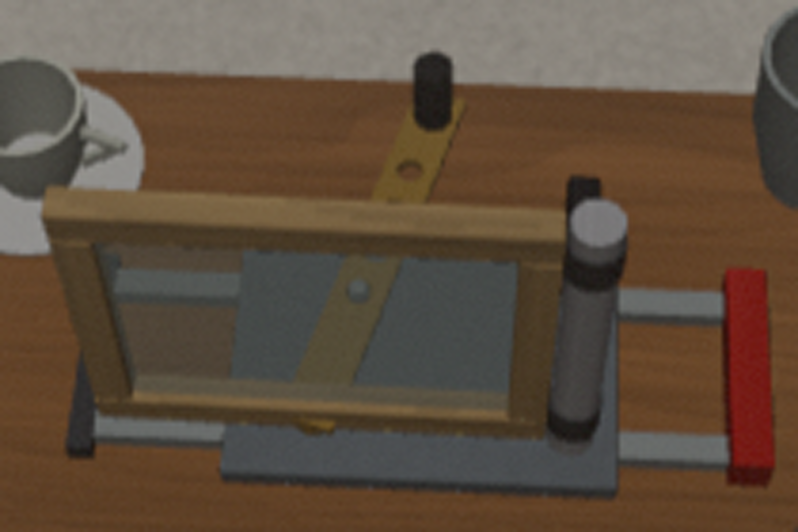

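The crops show the pin tip at (306.5,277.1) in top and (314.2,226.3) in scene. The knob top is at (277.4,340.0) and (334.2,166.3), and the post top at (242.9,212.4) and (377.9,209.2). The red bar spans (198,217) to (193,281) in top. The pitcher stands beside the stop on the robot side.

```bash
python3 - <<'E'
from h import *
d=pickle.load(open('v0.pkl','rb'))
t,s=d['top'],d['scene']
pin=tri((t,306.5,277.1),(s,314.2,226.3));kn=tri((t,277.4,340),(s,334.2,166.3));po=tri((t,242.9,212.4),(s,377.9,209.2))
for x in(pin,kn,po):print(x)
pin,kn,po=pin[0],kn[0],po[0]
print('pin-post',np.linalg.norm((po-pin)[:2]),'pin-knob',np.linalg.norm((kn-pin)[:2]))
v=(po-pin)[:2];a=np.arctan2(v[1],v[0])-np.arctan2(102.4,62.5);print('yaw from pin-post',np.degrees(a))
for yaw in (a,np.radians(-9.7)):
    R=np.array([[np.cos(yaw),-np.sin(yaw)],[np.sin(yaw),np.cos(yaw)]])
    print('handle pred',pin[:2]+R@[-30,105],po[:2]+R@[-92.5,2.6],'hinge',pin[:2]+R@[62.5,102.4])
    w=(kn-pin)[:2];print('bar dir',np.degrees(np.arctan2(w[1],w[0])))
# handle mask footprint: top centre guesses at z=pin-based
print(np.round([plane(t,180+u/3.4,190+v/3.4,112) for u,v in((190,277),(228,283),(212,365),(180,358))]))
# rails/edges direction
for z,p,q in((40,(63,92),(24,308)),(40,(103,96),(66,314)),(40,(205,140),(165,360)),(40,(570,205),(535,415)),(40,(165,360),(535,415))):
    A=plane(t,180+p[0]/3.4,190+p[1]/3.4,z);B=plane(t,180+q[0]/3.4,190+q[1]/3.4,z);e=B-A;print(A.round(),B.round(),np.degrees(np.arctan2(e[1],e[0])),np.linalg.norm(e))
# pitcher top
print('pitcher',plane(t,152,321,110),'cup',plane(t,404,347,60),'saucer',plane(t,400,347,25),'tumbler',plane(t,446,220,110),'tamper',plane(t,186,187,25))
E
```

```text
(array([545.52082359,   4.8451155 ,  52.64334439]), [np.float64(0.6328633941766207), np.float64(0.6328633941766287)])
(array([446.09133947,  53.27519348,  93.42681025]), [np.float64(1.4337500528473743), np.float64(1.4337500528473561)])
(array([625.09017745,  94.91871496, 209.27539688]), [np.float64(1.3357808856346656), np.float64(1.3357808856347044)])
pin-post 120.18542087944633 pin-knob 110.59699257791218
yaw from pin-post -10.058915349173056
handle pred [534.32134006 113.47094838] [534.46614284 113.63486712] hinge [624.94537467  94.75479622]
bar dir 154.03022938805358
handle pred [533.64110438 113.39866114] [534.35067895 113.06681159] hinge [624.38060288  95.25056452]
bar dir 154.03022938805358
[[552. 114. 112.]
 [549.  97. 112.]
 [512. 104. 112.]
 [515. 118. 112.]]
[651. 184.  40.] [544. 202.  40.] 170.3770782520451 108.09498748569807
[649. 164.  40.] [541. 181.  40.] 170.79808247565373 108.95853325363507
[626. 114.  40.] [518. 133.  40.] 169.6653933853317 109.70062849502801
[590. -66.  40.] [488. -46.  40.] 168.89248892799986 104.54982214534301
[518. 133.  40.] [488. -46.  40.] -99.55934623518108 181.84319255933198
pitcher [478.97087489 240.60981607 110.        ] cup [ 429.34398665 -150.42392932   60.        ] saucer [ 427.79675545 -150.22412561   25.        ] tumbler [ 626.98562266 -216.33641922  110.        ] tamper [706.71005049 208.1391355   25.        ]
```

Triangulation agrees with the stated sizes: pin to post 120.2 mm, pin to knob 110.6 mm, and the board's yaw is about -9.8°. Next I work out the move to above the handle, with the camera side facing the robot.

```bash
cat >> h.py <<'E'
from scipy.spatial.transform import Rotation as Ro
def Rt(yaw,tilt=0):
    # tool x horizontal at yaw (deg), z down; tilt (rad) = follow the stay tilted up about its pivot
    x=np.array([np.cos(np.radians(yaw)),np.sin(np.radians(yaw)),0]);z=np.array([0,0,-1.]);y=np.cross(z,x)
    M=np.stack([x,y,z],1); return Ro.from_rotvec(y*tilt)*Ro.from_matrix(M)   # +tilt about y(tool): x rises
def go(st,grasp,yaw,tilt=0,off=54):
    R0=Ro.from_quat(st['orientation']);R1=Rt(yaw,tilt)
    tcp=np.array(grasp,float)-off*R1.as_matrix()[:,2]
    d=R0.inv().apply(tcp-st['tcp_pos'])/10; r=(R0.inv()*R1).as_rotvec()
    return ' '.join(f'{v:.2f}' for v in d)+'  '+' '.join(f'{v:.3f}' for v in r)
E
python3 - <<'E'
from h import *
from cell import manip
s=manip.state(); print(Rt(0,.1).as_matrix().round(2))
print(go(s,(534,113,230),170.2))
E
```

```text
[[ 1.   0.   0.1]
 [ 0.  -1.   0. ]
 [ 0.1  0.  -1. ]]
54.29 -54.39 1.99  -0.000 -0.002 -2.660
```

```bash
R="27 -27 1 0 0 -1.33 100"; python3 -m inch '27 -27 1 0 0 -1.33 100;27 -27 1 0 0 -1.33 100;27 -27 1 0 0 -1.33 100;27 -27 1 0 0 -1.33 100;27 -27 1 0 0 -1.33 100;27 -27 1 0 0 -1.33 100;27 -27 1 0 0 -1.33 100;27 -27 1 0 0 -1.33 100;27 -27 1 0 0 -1.33 100;27 -27 1 0 0 -1.33 100;27 -27 1 0 0 -1.33 100;27 -27 1 0 0 -1.33 100'
python3 -c "
from h import *
from cell import manip
print(go(manip.state(),(534,113,230),170.2))"
```

```text
t: 1.15
tcp_pos: [358.4, -230.5, 293.8]
orientation: [0.68, 0.734, -0.0, -0.0]
force: [-0.7, 0.2, 0.3]
grip_width: 85.5
finger_force: 0.0
32.91 20.13 0.98  -0.000 -0.000 -1.323
```

```bash
python3 -m inch '32.9 20.1 1 0 0 -1.323 100;32.9 20.1 1 0 0 -1.323 100;32.9 20.1 1 0 0 -1.323 100;32.9 20.1 1 0 0 -1.323 100;32.9 20.1 1 0 0 -1.323 100;32.9 20.1 1 0 0 -1.323 100;32.9 20.1 1 0 0 -1.323 100;32.9 20.1 1 0 0 -1.323 100;32.9 20.1 1 0 0 -1.323 100;32.9 20.1 1 0 0 -1.323 100;32.9 20.1 1 0 0 -1.323 100;32.9 20.1 1 0 0 -1.323 100'
python3 - <<'E'
from h import *
from cell import manip
s=manip.state();print(s['joints'].round(2))
d=manip.get_image('wrist');pickle.dump(d,open('w1.pkl','wb'));cv2.imwrite('pics/w1.png',d['img'][:,:,::-1])
E
```

```text
t: 2.15
tcp_pos: [535.7, 111.1, 283.1]
orientation: [0.088, 0.996, -0.0, -0.001]
force: [-0.2, 0.4, 0.4]
grip_width: 85.3
finger_force: 0.0
[ 0.11 -0.    1.66 -0.    1.48 -1.28]
```

View pics/w1.png

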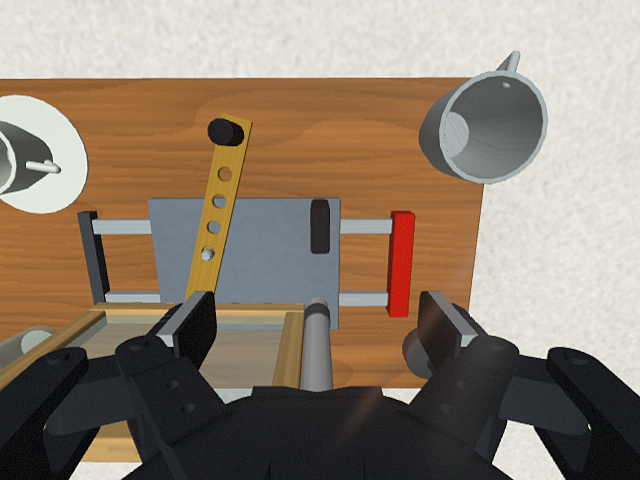

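The wrist view shows the handle at (310–330, 199–254), the knob at about (222,131), the pin tip at about (207,254), the red stop at (400,265) and the pitcher rim at (495,127). I'll check heights by triangulating against the top view.

```bash
python3 - <<'E'
from h import *
d=pickle.load(open('v0.pkl','rb'));t,s=d['top'],d['scene'];w=pickle.load(open('w1.pkl','rb'))
print('cam',np.array(w['cam_to_world'])[:3,3].round())
print('pin',tri((t,306.5,277.1),(w,207,254)),tri((t,306.5,277.1),(s,314.2,226.3),(w,207,254)))
m=(w['img'].max(2)<45).astype(np.uint8);m[290:]=0
n,l,st,c=cv2.connectedComponentsWithStats(m)
for i in range(1,n):
    if st[i,4]>300: print(st[i],c[i], cv2.minAreaRect(np.argwhere(l==i)[:,::-1].astype(np.float32)))
for z in(30,40,80,85):
  print(z,[plane(w,u,v,z).round(1)[:2].tolist() for u,v in((320,199),(320,254),(310,226),(330,226))])
print('plate',[ (plane(w,149,199,z)-plane(w,339,199,z)).round(0)[1] for z in(20,30,40)])
print('board z20/15',[plane(w,0,78,z).round() for z in(15,20,25)])
print('pitch rim',tri((t,151,320),(w,496,126)),tri((t,151,320),(s,440,165),(w,496,126)))
E
```

```text
cam [473. 122. 354.]
pin (array([545.94832839,   4.32170487,  50.62024633]), [np.float64(0.35684602218169187), np.float64(0.3568460221817417)]) (array([545.62050894,   4.96619976,  52.59830594]), [np.float64(0.7673481445829301), np.float64(0.5126785088208559), np.float64(0.3127595897280339)])
[208 119  36  27 759] [225.18708827 132.47167325] ((225.5, 132.0), (26.0, 35.0), 90.0)
[311 200  19  53 570] [319.8122807  225.69122807] ((320.0, 226.0), (52.0, 18.0), 90.0)
[ 89 211  21  79 468] [ 99.72649573 255.01068376] ((98.89449310302734, 250.518310546875), (79.28813171386719, 7.496176719665527), 80.13418579101562)
30 [[516.6, 117.8], [571.2, 108.3], [541.1, 103.6], [544.5, 122.9]]
40 [[515.3, 118.0], [568.1, 108.7], [539.0, 104.2], [542.3, 122.9]]
80 [[509.9, 118.5], [556.0, 110.5], [530.5, 106.5], [533.5, 122.8]]
85 [[509.2, 118.6], [554.5, 110.7], [529.5, 106.8], [532.3, 122.8]]
plate [np.float64(-186.0), np.float64(-180.0), np.float64(-175.0)]
board z20/15 [array([ 357., -154.,   15.]), array([ 359., -150.,   20.]), array([ 360., -146.,   25.])]
pitch rim (array([478.78310518, 238.00683202, 126.74095109]), [np.float64(1.6009653676617863), np.float64(1.6009653676617033)]) (array([479.32081911, 243.61641613, 109.8427961 ]), [np.float64(1.8276298603849537), np.float64(1.5668639777888895), np.float64(3.3065413569292317)])
```

```bash
python3 - <<'E'
from h import *
from cell import manip
d=pickle.load(open('v0.pkl','rb'));t,s=d['top'],d['scene'];w=pickle.load(open('w1.pkl','rb'))
def red(d):
    im=d['img'].astype(int);m=((im[:,:,0]>110)&(im[:,:,1]<50)&(im[:,:,2]<50)).astype(np.uint8)
    n,l,st,c=cv2.connectedComponentsWithStats(m);i=1+st[1:,4].argmax();r=cv2.minAreaRect(np.argwhere(l==i)[:,::-1].astype(np.float32));return st[i],cv2.boxPoints(r).round(1).tolist()
for x in(t,s,w):print(red(x))
print(tri((t,210.3,218.2),(s,412.4,272.4),(w,388,316)))
for z in (30,40,50,60): print(z,plane(w,392,265,z).round(),plane(w,340,265,28).round())
print(go(manip.state(),(539,113,69),170.2))
E
```

```text
(array([187, 217,  22,  65, 672], dtype=int32), [[186.60000610351562, 279.29998779296875], [198.3000030517578, 216.39999389648438], [208.8000030517578, 218.3000030517578], [197.10000610351562, 281.20001220703125]])
(array([411, 221,  12,  51, 498], dtype=int32), [[411.0, 221.0], [421.0, 220.6999969482422], [422.70001220703125, 271.0], [412.70001220703125, 271.29998779296875]])
(array([ 389,  211,   26,  106, 2056], dtype=int32), [[388.8999938964844, 316.0], [392.0, 210.5], [414.3999938964844, 211.1999969482422], [411.20001220703125, 316.6000061035156]])
(array([649.99836337, 166.46937375,  32.56566688]), [np.float64(1.358083473750966), np.float64(0.925315574292256), np.float64(0.45892917432622055)])
30 [595. 178.  30.] [587. 126.  28.]
40 [592. 176.  40.] [587. 126.  28.]
50 [588. 175.  50.] [587. 126.  28.]
60 [584. 173.  60.] [587. 126.  28.]
-0.31 0.33 16.03  -0.001 -0.001 -0.011
```

```bash
python3 -m inch '-.3 .3 4 0 0 -.011 100;-.3 .3 8 0 0 -.011 100;-.3 .3 12 0 0 -.011 100;-.3 .3 14 0 0 -.011 100;-.3 .3 16 0 0 -.011 100;-.3 .3 16 0 0 -.011 100;-.3 .3 16 0 0 -.011 0;-.3 .3 16 0 0 -.011 0;-.3 .3 16 0 0 -.011 0;-.3 .3 16 0 0 -.011 0;-.3 .3 16 0 0 -.011 0;-.3 .3 16 0 0 -.011 0' 40
python3 -c "
from h import *
from cell import manip
d=manip.get_image('wrist');pickle.dump(d,open('w2.pkl','wb'))
print(manip.state()['force'],Ro.from_quat(manip.state()['orientation']).as_matrix().round(3))"
```

```text
t: 3.2
tcp_pos: [539.6, 113.1, 125.2]
orientation: [0.083, 0.997, 0.0, 0.001]
force: [-0.8, -1.1, 2.0]
grip_width: 15.3
finger_force: 39.2
[-2.90912284 -1.47184279  6.87207004] [[-0.986  0.166  0.002]
 [ 0.166  0.986  0.   ]
 [-0.002  0.    -1.   ]]
```

The handle is gripped (15.3 mm wide). Tool +y is the board's +y, so I slide that way.

```bash
python3 -m inch '0 .5 0 0 0 0 0;0 1 0 0 0 0 0;0 1.5 0 0 0 0 0;0 2 0 0 0 0 0;0 2.5 0 0 0 0 0;0 3 0 0 0 0 0;0 3.5 0 0 0 0 0;0 3.9 0 0 0 0 0;0 4.2 0 0 0 0 0;0 4.5 0 0 0 0 0;0 4.7 0 0 0 0 0;0 4.7 0 0 0 0 0' 40; python3 -m inch '0 .2 0 0 0 0 0;0 .3 0 0 0 0 0;0 .4 0 0 0 0 0;0 .5 0 0 0 0 0;0 .6 0 0 0 0 0;0 .6 0 0 0 0 0'
```

```text
t: 4.25
tcp_pos: [547.8, 159.5, 125.2]
orientation: [0.083, 0.997, 0.0, 0.001]
force: [-0.0, -1.5, 6.0]
grip_width: 15.4
finger_force: 39.8
t: 4.75
tcp_pos: [548.6, 163.9, 125.2]
orientation: [0.084, 0.996, -0.001, 0.001]
force: [-2.5, -9.3, 8.6]
grip_width: 15.3
finger_force: 40.3
```

```bash
python3 -m inch '0 .1 0 0 0 0 0;0 .2 0 0 0 0 0;0 .3 0 0 0 0 0;0 .3 0 0 0 0 0;0 .3 0 0 0 0 0;0 .3 0 0 0 0 0'
python3 - <<'E'
from h import *
from cell import manip
d=manip.get_image('top');pickle.dump(d,open('t2.pkl','wb'));cv2.imwrite('pics/t2.png',cv2.resize(d['img'][180:360,120:360],None,fx=3.3,fy=3.3,interpolation=2)[:,:,::-1])
E
```

```text
t: 5.25
tcp_pos: [548.7, 164.2, 125.1]
orientation: [0.084, 0.996, -0.003, 0.0]
force: [-6.9, -24.4, 14.4]
grip_width: 15.2
finger_force: 41.5
```

View pics/t2.png

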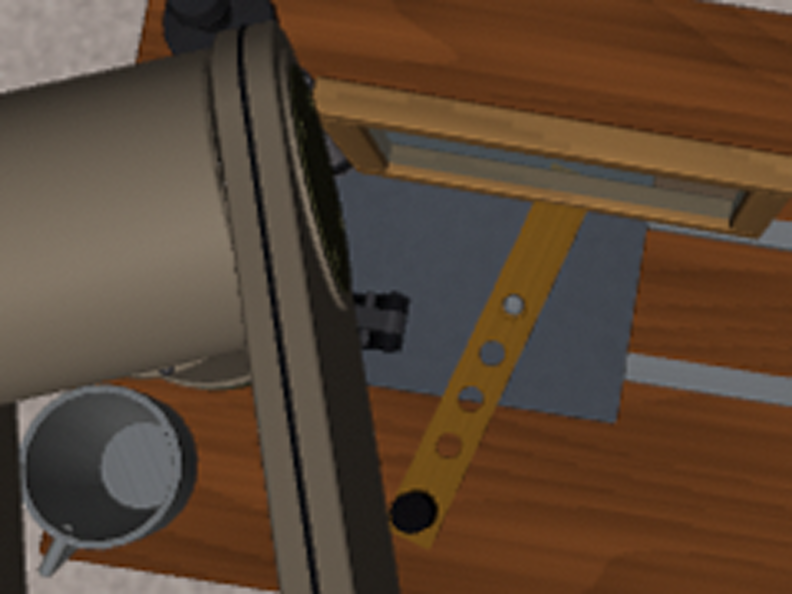

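The hard stop is confirmed: a further 3 mm push only raised the force, to about 25 N. In the top view the pin is now at (275.5,272.4) and the knob at (245.8,335.2). I let go, rise and go over the knob.

```bash
python3 -m inch '0 -.2 0 0 0 0 0;0 -.2 0 0 0 0 100;0 -.2 0 0 0 0 100;0 -.2 0 0 0 0 100;0 -.2 0 0 0 0 100;0 -.2 -4 0 0 0 100;0 -.2 -8 0 0 0 100;0 -.2 -10 0 0 0 100;0 -.2 -10 0 0 0 100'
python3 - <<'E'
from h import *
from cell import manip
t=pickle.load(open('t2.pkl','rb'))
p=plane(t,275.5,272.4,52);k=plane(t,245.8,335.2,86);w=(k-p)[:2];print(p,k,np.linalg.norm(w),np.degrees(np.arctan2(w[1],w[0])))
print(go(manip.state(),(k[0],k[1],170),154))
E
```

```text
t: 6.05
tcp_pos: [550.9, 167.4, 230.7]
orientation: [0.083, 0.997, 0.002, 0.005]
force: [0.9, 0.3, 1.1]
grip_width: 84.9
finger_force: 0.0
[554.21129227  55.03015078  52.        ] [454.15637366 101.15760438  86.        ] 110.17589896955758 155.24928955293248
8.45 -8.13 0.56  0.005 0.009 0.288
```

```bash
python3 -m inch '3.5 -3.5 .6 0 0 .12 60;7 -7 .6 0 0 .24 45;8.4 -8.1 .6 .005 .009 .28 45;8.4 -8.1 .6 .005 .009 .28 45;8.4 -8.1 .6 .005 .009 .28 45;8.4 -8.1 .6 .005 .009 .28 45;8.4 -8.1 .6 .005 .009 .28 45'
python3 - <<'E'
from h import *
from cell import manip
d=manip.get_image('wrist');t=manip.get_image('top');s=manip.get_image('scene');pickle.dump((d,t,s,manip.state()),open('w3.pkl','wb'));
a=cv2.resize(d['img'],(480,360));b=cv2.resize(s['img'][150:290,260:450],(480,354))
cv2.imwrite('pics/w3.png',np.vstack([d['img'][60:330,:640]])[:,:,::-1])
E
```

```text
t: 6.63
tcp_pos: [452.6, 100.9, 218.2]
orientation: [0.221, 0.975, -0.002, -0.004]
force: [-0.4, -0.5, -0.5]
grip_width: 38.6
finger_force: 0.0
```

View pics/w3.png

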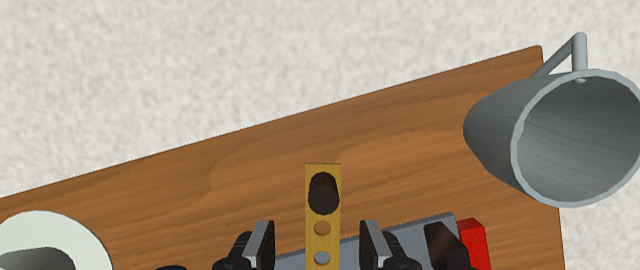

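The wrist view puts the knob between the fingers at (323, about 257 in full-frame rows). The outermost hole is at (322,288) and the bar is nearly vertical in the image, so it lines up with tool x.

```bash
python3 - <<'E'
from h import *
from cell import manip
d,t,s,st=pickle.load(open('w3.pkl','rb'))
im=d['img'];hsv=cv2.cvtColor(im,cv2.COLOR_RGB2HSV)
m=((hsv[...,0]>17)&(hsv[...,0]<28)&(hsv[...,1]>120)).astype(np.uint8);m[:222]=0;m[330:]=0;m[:,:295]=0;m[:,350:]=0
rows=[(v,np.flatnonzero(m[v])) for v in range(226,330,6)]
P=[]
for v,c in rows:
    if len(c)>8:
        a=plane(d,c.min(),v,46.5);b=plane(d,c.max()+1,v,46.5);P.append((a+b)/2);print(v,c.min(),c.max(),((a+b)/2).round(1),round(np.linalg.norm(a-b),1))
P=np.array(P);vx,vy,x0,y0=cv2.fitLine(P[:,:2].astype(np.float32),cv2.DIST_HUBER,0,.01,.01).ravel();print('bar yaw',np.degrees(np.arctan2(vy,vx)),x0,y0)
print('hole',plane(d,322.3,288,46.5),'knobtop',plane(d,323.3,259,86))
M=Ro.from_quat(st['orientation']).as_matrix();print('tool x yaw',np.degrees(np.arctan2(M[1,0],M[0,0])),'z axis',M[:,2])
E
```

```text
226 305 340 [443.3 109.9  46.5] 26.5
232 305 340 [447.4 108.   46.5] 26.6
238 305 340 [451.6 106.1  46.5] 26.7
244 305 340 [455.8 104.1  46.5] 26.9
268 305 339 [472.7  95.7  46.5] 26.6
274 306 339 [477.2  94.   46.5] 26.0
280 306 339 [481.6  91.9  46.5] 26.1
286 306 339 [486.1  89.8  46.5] 26.2
292 306 339 [490.6  87.6  46.5] 26.4
298 306 339 [495.1  85.5  46.5] 26.5
304 306 338 [499.6  83.   46.5] 25.8
310 306 338 [504.2  80.8  46.5] 26.0
316 306 338 [508.9  78.6  46.5] 26.1
322 306 338 [513.6  76.4  46.5] 26.2
328 306 338 [518.4  74.1  46.5] 26.3
bar yaw -25.553606 476.9937 93.88962
hole [487.35565703  88.57991746  46.5       ] knobtop [454.90966904 104.10930964  86.        ]
tool x yaw 154.45053541933981 z axis [-0.00977336 -0.00192652 -0.99995038]
```

```bash
python3 -c "
from h import *
from cell import manip
print(go(manip.state(),(455.3,103.9,71),154.45),manip.state()['tcp_pos'])"
```

```text
-0.21 0.46 9.30  -0.006 -0.008 0.000 [452.38889531 100.84936594 218.03360903]
```

```bash
python3 -m inch '-.2 .4 2 -.006 -.008 0 45;-.2 .4 4 -.006 -.008 0 45;-.2 .4 6 -.006 -.008 0 45;-.2 .4 8 -.006 -.008 0 45;-.2 .4 9.3 -.006 -.008 0 45;-.2 .4 9.3 -.006 -.008 0 45;-.2 .4 9.3 -.006 -.008 0 45'
python3 -c "
from h import *
from cell import manip
print(go(manip.state(),(455.3,103.9,71),154.45))"
```

```text
t: 7.37
tcp_pos: [454.0, 103.1, 124.3]
orientation: [0.221, 0.975, -0.0, -0.001]
force: [-0.2, -0.4, 0.8]
grip_width: 38.3
finger_force: 0.0
-0.08 0.13 -0.07  -0.001 -0.002 -0.000
```

```bash
python3 -m inch '-.1 .1 0 0 0 0 45;-.1 .1 0 0 0 0 20;-.1 .1 0 0 0 0 0;-.1 .1 0 0 0 0 0;-.1 .1 0 0 0 0 0;-.1 .1 0 0 0 0 0;-.1 .1 0 0 0 0 0;-.1 .1 0 0 0 0 0' 40
python3 -c "
from cell import manip
s=manip.state();print(s['force'],s['torque'])"
```

```text
t: 8.03
tcp_pos: [456.3, 103.4, 125.5]
orientation: [0.222, 0.975, 0.0, 0.001]
force: [3.2, -0.4, 2.7]
grip_width: 18.8
finger_force: 39.2
[ 3.19789445 -0.39085249  2.68394032] [-0.15873097 -0.70513192  0.08121986]
```

```bash
cat > plan.py <<'E'
from h import *
from cell import manip
K0=np.array([456.3,103.4]); b0=np.radians(154.5); u=lambda a:np.array([np.cos(a),np.sin(a)])
pin=K0-111.2*u(b0); yw=np.radians(-9.8); R=np.array([[np.cos(yw),-np.sin(yw)],[np.sin(yw),np.cos(yw)]])
H=pin+R@[62.5,102.4]; P0=K0-175*u(b0); a0=np.arctan2(*(P0-H)[::-1])
def pose(th,ph,along=0,lat=0):
    P=H+120*u(a0+th); v=pin-P; b=np.arctan2(v[1],v[0]); e=u(b); r=175*np.cos(ph)-30*np.sin(ph)
    k=P+(r+along)*e+lat*np.array([-e[1],e[0]])
    return (*k,44.5-2.5+175*np.sin(ph)+30*np.cos(ph)-.5),np.degrees(b),ph,np.linalg.norm(v)
E
python3 - <<'E'
from plan import *
print('pin',pin,'H',H,'H-P0',np.linalg.norm(P0-H),np.degrees(a0))
s=manip.state()
for th,ph in((0,0),(0,.06),(0,.12),(0,.18),(0,.23),(.1,.23),(.7,.2),(.7,0)):
    g,y,p,dd=pose(th,ph);print(th,ph,np.round(g,1),round(y,1),round(dd,1),'|',go(s,g,y,p))
E
```

```text
pin [556.66748362  55.52716603] H [635.68492999 145.79484114] H-P0 119.66918439379663 -100.31722217905909
0 0 [456.6 103.9  71.5] 154.2 63.9 | -0.00 0.06 0.00  0.001 0.002 0.003
0 0.06 [458.5 102.9  81.9] 154.2 63.9 | -0.54 0.05 -1.03  0.001 0.062 0.003
0 0.12 [461.  101.8  92.2] 154.2 63.9 | -1.14 0.05 -2.03  0.001 0.122 0.003
0 0.18 [464.  100.3 102.3] 154.2 63.9 | -1.80 0.05 -2.99  0.000 0.182 0.003
0 0.23 [466.9  98.9 110.6] 154.2 63.9 | -2.39 0.05 -3.76  0.000 0.232 0.003
0.1 0.23 [475.4  89.9 110.6] 157.1 75.4 | -3.54 -0.33 -3.76  0.006 0.232 -0.047
0.7 0.2 [530.6  58.1 105.7] 174.3 139.3 | -9.66 -0.51 -3.29  0.035 0.200 -0.346
0.7 0 [521.2  59.1  71.5] 174.3 139.3 | -7.76 -1.19 0.01  0.000 0.002 -0.347
```

```bash
python3 -m inch '-.27 0 -.5 0 .03 0 0;-.54 0 -1.03 0 .06 0 0;-.84 0 -1.53 0 .09 0 0;-1.14 0 -2.03 0 .12 0 0;-1.47 0 -2.5 0 .15 0 0;-1.8 0 -3 0 .18 0 0;-2.1 0 -3.4 0 .205 0 0;-2.4 0 -3.76 0 .232 0 0;-2.4 0 -3.76 0 .232 0 0;-2.4 0 -3.76 0 .232 0 0;-2.4 0 -3.76 0 .232 0 0' 40
python3 - <<'E'
from plan import *
s=manip.state();print(s['force'],s['torque'])
R1=Ro.from_quat(s['orientation']).as_matrix();g=s['tcp_pos']+54*R1[:,2];print('grasp',g.round(1),pose(0,.23)[0])
for th in np.arange(.0,.71,.1):
    g,y,p,dd=pose(th,.22);print(round(th,2),np.round(g,1),round(y,1),round(dd,1),'|',go(s,g,y,p))
E
```

```text
t: 8.95
tcp_pos: [476.7, 93.2, 161.9]
orientation: [0.22, 0.969, 0.025, -0.113]
force: [-0.5, 1.3, 0.5]
grip_width: 18.9
finger_force: 39.4
[-0.4674167   1.29754597  0.49905392] [-0.03476431 -0.33408325  0.08975567]
grasp [465.5  98.5 109.4] (np.float64(466.92699596736895), np.float64(98.8829991949616), np.float64(110.60605846881921))
0.0 [466.3  99.2 109. ] 154.2 63.9 | 0.01 0.09 0.03  -0.001 -0.013 0.003
0.1 [474.8  90.1 109. ] 157.1 75.4 | -1.11 -0.30 -0.24  0.010 -0.013 -0.046
0.2 [483.8  82.1 109. ] 160.0 86.7 | -2.23 -0.58 -0.50  0.021 -0.013 -0.094
0.3 [493.1  75.2 109. ] 162.8 97.7 | -3.34 -0.74 -0.76  0.032 -0.013 -0.143
0.4 [502.7  69.3 109. ] 165.7 108.6 | -4.42 -0.80 -1.02  0.044 -0.013 -0.192
0.5 [512.5  64.5 109. ] 168.6 119.1 | -5.46 -0.76 -1.27  0.055 -0.013 -0.241
0.6 [522.2  60.7 109. ] 171.4 129.4 | -6.46 -0.62 -1.50  0.066 -0.013 -0.290
0.7 [531.9  58.  109. ] 174.3 139.3 | -7.40 -0.39 -1.73  0.077 -0.013 -0.338
```

```bash
python3 -m inch '-.55 -.15 -.12 .005 -.006 -.023 0;-1.11 -.3 -.24 .01 -.013 -.046 0;-1.67 -.45 -.37 .015 -.013 -.07 0;-2.23 -.58 -.5 .021 -.013 -.094 0;-2.8 -.67 -.63 .026 -.013 -.118 0;-3.34 -.74 -.76 .032 -.013 -.143 0;-3.88 -.78 -.89 .038 -.013 -.168 0;-4.42 -.8 -1.02 .044 -.013 -.192 0;-4.94 -.79 -1.15 .05 -.013 -.217 0;-5.46 -.76 -1.27 .055 -.013 -.241 0;-5.96 -.7 -1.39 .06 -.013 -.265 0;-6.46 -.62 -1.5 .066 -.013 -.29 0' 40
python3 - <<'E'
from plan import *
s=manip.state();print(s['force'],s['torque'])
R1=Ro.from_quat(s['orientation']).as_matrix();g=s['tcp_pos']+54*R1[:,2];print('grasp',g.round(1),pose(.6,.22)[0])
for th,ph in((.65,.2),(.7,.18),(.705,.15)):
    g,y,p,dd=pose(th,ph);print(th,np.round(g,1),round(y,1),round(dd,1),'|',go(s,g,y,p))
E
```

```text
t: 9.95
tcp_pos: [534.3, 58.7, 161.9]
orientation: [0.073, 0.991, 0.008, -0.11]
force: [-3.9, 2.3, 0.8]
grip_width: 19.1
finger_force: 39.2
[-3.94098683  2.33091633  0.77581215] [0.28499648 0.44911619 0.21007067]
grasp [522.7  60.5 109.2] (np.float64(522.2119649424786), np.float64(60.726527549702794), np.float64(108.9671075190703))
0.65 [525.8  59.4 105.7] 172.9 134.4 | -0.28 -0.04 0.27  0.005 -0.020 -0.022
0.7 [529.3  58.3 102.3] 174.3 139.3 | -0.61 -0.08 0.52  0.010 -0.040 -0.046
0.705 [528.1  58.3  97.3] 174.4 139.8 | -0.43 -0.10 1.05  0.009 -0.070 -0.049
```

```bash
python3 -m inch '-.28 -.04 .27 .005 -.02 -.022 0;-.5 -.07 .4 .008 -.03 -.035 0;-.61 -.08 .52 .01 -.04 -.046 0;-.52 -.09 .8 .01 -.055 -.048 0;-.43 -.1 1.05 .009 -.07 -.049 0;-.43 -.1 1.05 .009 -.07 -.049 0;-.43 -.1 1.05 .009 -.07 -.049 0' 40
python3 - <<'E'
from plan import *
s=manip.state();print(s['force'],s['torque'])
R1=Ro.from_quat(s['orientation']).as_matrix();g=s['tcp_pos']+54*R1[:,2];print('grasp',g.round(1),pose(.7,.15)[0])
t=manip.get_image('top');w=manip.get_image('wrist');c=manip.get_image('scene');pickle.dump((t,w,c),open('w4.pkl','wb'))
f=lambda im:cv2.resize(im,(400,300),interpolation=2)
a=f(c['img'][170:260,290:410]);b=f(w['img'][180:480,120:520]);e=f(t['img'][210:330,200:360])
cv2.imwrite('pics/w4.png',np.vstack([np.hstack([a,b]),np.hstack([e,e*0])])[:,:,::-1])
for th,ph in((.705,.12),(.705,.09),(.705,.06),(.705,.03),(.705,0)):
    g,y,p,dd=pose(th,ph);print(th,np.round(g,1),round(y,1),round(dd,1),'|',go(s,g,y,p))
E
```

```text
t: 10.53
tcp_pos: [535.6, 57.5, 151.0]
orientation: [0.05, 0.996, 0.004, -0.074]
force: [-2.2, 1.0, -1.0]
grip_width: 19.0
finger_force: 39.2
[-2.16479942  0.99763692 -0.98786967] [0.3060753  0.24262981 0.18857424]
grasp [527.6  58.4  97.6] (np.float64(527.5893454817285), np.float64(58.43732635472786), np.float64(97.31480552096113))
0.705 [526.5  58.5  92.2] 174.4 139.8 | 0.19 0.00 0.55  0.001 -0.029 -0.002
0.705 [525.   58.6  87.1] 174.4 139.8 | 0.42 0.00 1.08  0.001 -0.059 -0.002
0.705 [523.8  58.7  81.9] 174.4 139.8 | 0.63 0.00 1.62  0.001 -0.089 -0.002
0.705 [522.6  58.8  76.7] 174.4 139.8 | 0.83 0.00 2.17  0.001 -0.119 -0.002
0.705 [521.7  58.9  71.5] 174.4 139.8 | 1.01 -0.00 2.73  0.001 -0.149 -0.002
```

View pics/w4.png

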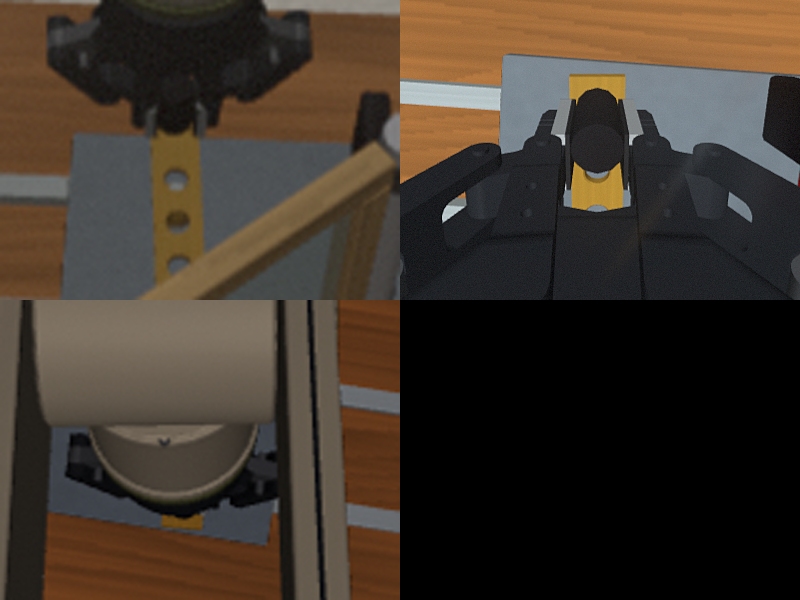

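In the scene crop the outermost hole at (176,180) shows the bright pin tip inside it, roughly centred. I lower.

```bash
python3 -m inch '.19 0 .55 0 -.029 0 0;.3 0 .8 0 -.044 0 0;.42 0 1.08 0 -.059 0 0;.52 0 1.35 0 -.074 0 0;.63 0 1.62 0 -.089 0 0;.73 0 1.9 0 -.104 0 0;.83 0 2.17 0 -.119 0 0;.92 0 2.45 0 -.134 0 0;1.01 0 2.73 0 -.149 0 0;1.01 0 2.73 0 -.149 0 0;1.01 0 2.73 0 -.149 0 0' 40
python3 - <<'E'
from plan import *
s=manip.state();print(s['force'],s['torque'])
R1=Ro.from_quat(s['orientation']).as_matrix();g=s['tcp_pos']+54*R1[:,2];print('grasp',g.round(1),R1[:,2])
E
```

```text
t: 11.6
tcp_pos: [522.2, 59.0, 125.8]
orientation: [0.05, 0.999, 0.0, 0.0]
force: [-2.9, 2.0, 2.1]
grip_width: 19.2
finger_force: 39.5
[-2.90827987  2.04847794  2.11036723] [0.27260757 0.29310481 0.22147546]
grasp [522.2  59.   71.8] [ 6.39855744e-04  4.81548028e-04 -9.99999679e-01]
```

```bash
python3 -m inch '0 0 .1 0 0 0 0;0 0 .2 0 0 0 0;0 0 .2 0 0 0 0;0 0 .2 0 0 0 0' 40
python3 - <<'E'
from plan import *
w=manip.get_image('scene')
f=lambda im:cv2.resize(im,(600,450),interpolation=2)
cv2.imwrite('pics/w5.png',f(w['img'][170:260,290:410])[:,:,::-1])
E
```

```text
t: 11.93
tcp_pos: [522.7, 59.0, 124.0]
orientation: [0.05, 0.999, 0.0, 0.001]
force: [-3.6, 2.1, 4.6]
grip_width: 18.6
finger_force: 39.8
```

View pics/w5.png

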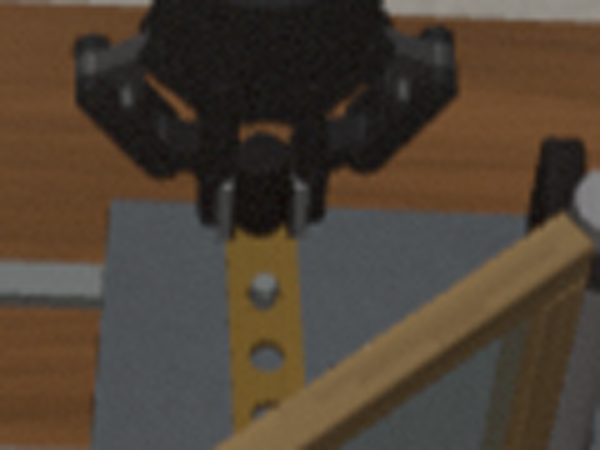

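The pin stands up through the outermost hole at (263,290). I press a bit more to be sure it is fully down.

```bash
python3 -m inch '0 0 .1 0 0 0 0;0 0 .2 0 0 0 0;0 0 .3 0 0 0 0;0 0 .3 0 0 0 0;0 0 .3 0 0 0 0' 40
```

```text
t: 12.4
tcp_pos: [523.1, 58.7, 121.4]
orientation: [0.05, 0.999, 0.0, 0.001]
force: [-2.5, 0.2, 7.2]
grip_width: 18.9
finger_force: 40.0
```

```bash
python3 -m inch '0 0 .1 0 0 0 0;0 0 .2 0 0 0 0;0 0 .2 0 0 0 0;0 0 .2 0 0 0 0;0 0 .2 0 0 0 0' 40;  python3 - <<'E'
from plan import *
w=manip.get_image('scene');t=manip.get_image('top');pickle.dump((w,t),open('w6.pkl','wb'))
f=lambda im:cv2.resize(im,(600,450),interpolation=2)
cv2.imwrite('pics/w6.png',f(w['img'][170:260,290:410])[:,:,::-1])
E
```

```text
t: 12.82
tcp_pos: [523.3, 58.7, 119.6]
orientation: [0.05, 0.999, 0.0, 0.001]
force: [-2.1, 0.2, 7.3]
grip_width: 19.0
finger_force: 40.1
```

View pics/w6.png

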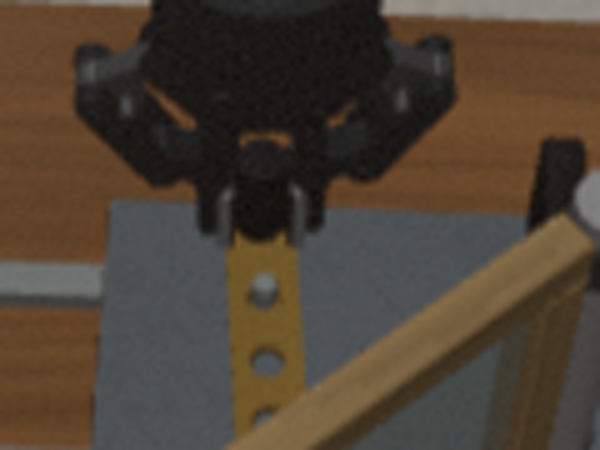

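The holes shifted about 6 px down between the two crops, so the bar is still coming down. I keep pressing until it is firm.

```bash
python3 -m inch '0 0 .1 0 0 0 0;0 0 .2 0 0 0 0;0 0 .2 0 0 0 0;0 0 .2 0 0 0 0;0 0 .2 0 0 0 0' 40;python3 -m inch '0 0 .1 0 0 0 0;0 0 .2 0 0 0 0;0 0 .2 0 0 0 0;0 0 .2 0 0 0 0;0 0 .2 0 0 0 0' 40;
```

```text
t: 13.33
tcp_pos: [523.4, 58.7, 117.8]
orientation: [0.05, 0.999, 0.0, 0.001]
force: [-1.8, 0.1, 10.0]
grip_width: 18.9
finger_force: 40.2
t: 13.75
tcp_pos: [523.6, 58.6, 116.0]
orientation: [0.05, 0.999, 0.0, 0.002]
force: [-2.3, -0.4, 10.7]
grip_width: 18.9
finger_force: 40.4
```

```bash
python3 - <<'E'
from plan import *
w=manip.get_image('scene');x=manip.get_image('wrist');o=pickle.load(open('w6.pkl','rb'))[0]
f=lambda im:cv2.resize(im,(400,300),interpolation=2)
C=slice(170,260),slice(290,410)
cv2.imwrite('pics/w7.png',np.vstack([np.hstack([f(o['img'][C]),f(w['img'][C])]),np.hstack([f(x['img'][200:440,160:480]),cv2.convertScaleAbs(f(x['img'][200:440,160:480]),alpha=2.5)])])[:,:,::-1])
pickle.dump((w,x),open('w7.pkl','wb'))
E
```

```text
(no output)
```

View pics/w7.png

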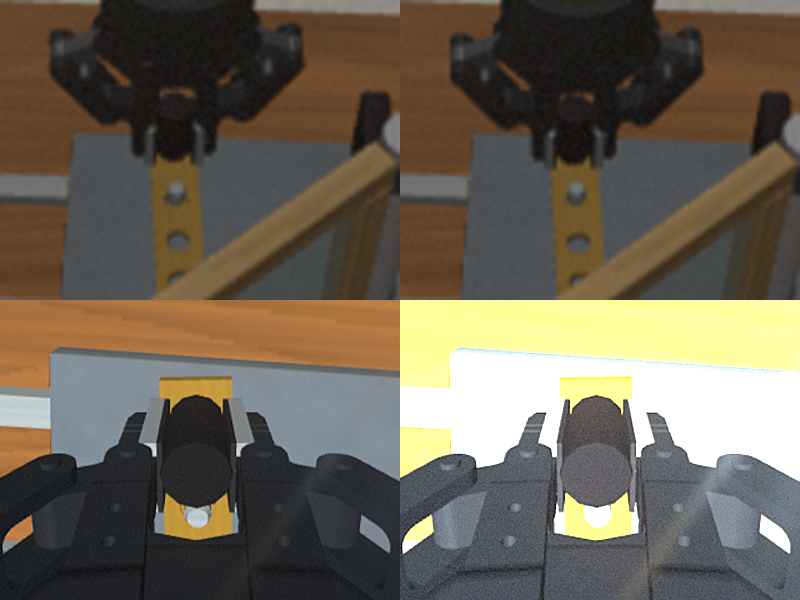

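The bar is unchanged between the two crops and the pin tip stands about 6 mm proud of the bar, so it is seated and the fingers were only slipping down the knob. I release and go up.

```bash
python3 -m inch '0 0 0 0 0 0 20;0 0 0 0 0 0 35;0 0 0 0 0 0 50;0 0 0 0 0 0 50;0 0 0 0 0 0 50;0 0 -1 0 0 0 50;0 0 -3 0 0 0 50;0 0 -6 0 0 0 50;0 0 -9 0 0 0 50;0 0 -12 0 0 0 50;4 0 -15 0 0 0 50;8 0 -17 0 0 0 50' 20
python3 - <<'E'
from plan import *
w=manip.get_image('scene');t=manip.get_image('top')
f=lambda im:cv2.resize(im,(400,300),interpolation=2)
cv2.imwrite('pics/w8.png',np.hstack([f(w['img'][155:275,270:430]),f(t['img'][200:320,180:340])])[:,:,::-1])
pickle.dump((w,t),open('w8.pkl','wb'))
E
```

```text
t: 14.85
tcp_pos: [452.9, 65.5, 281.4]
orientation: [0.05, 0.999, 0.0, 0.001]
force: [-0.2, 0.2, 2.0]
grip_width: 43.0
finger_force: 0.0
```

View pics/w8.png

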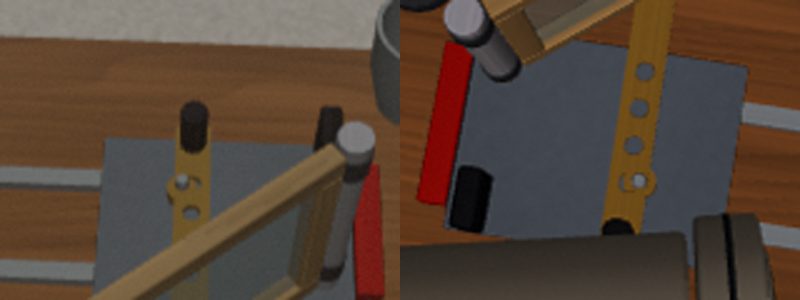

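I've already gone past the ten-picture limit (twelve viewed), so from here I work from numbers only. The last crop suggests the bar sits several mm to one side of the pin, so I measure that with masks.

```bash
python3 - <<'E'
from plan import *
s,t=pickle.load(open('w8.pkl','rb'))
for nm,d,(v0,v1,u0,u1) in (('top',t,(220,296,255,295)),('scene',s,(218,256,328,362))):
    im=d['img'];h=cv2.cvtColor(im,cv2.COLOR_RGB2HSV);br=(h[...,1]>120)&(h[...,0]>17)&(h[...,0]<28)
    print(nm)
    for v in range(v0,v1,1 if nm=='scene' else 2):
        print(v,''.join('B' if br[v,u] else ('*' if im[v,u].min()>125 else ('k' if im[v,u].max()<50 else ('w' if h[v,u,1]>110 else '.'))) for u in range(u0,u1)))
E
```

```text
top
220 ................BBBBBBBBBBBBBBBwwwwwwwww
222 ................BBBBBBBBBBBBBBBw......ww
224 ................BBBBBBBBBBBBBBBw........
226 ...............BBBBB......BBBBB.........
228 ...............BBBB........BBBw.........
230 ...............BBBBw......BBBBw.........
232 ...............BBBBBBwwwBBBBBB..........
234 ..............BBBBBBBBBBBBBBBB..........
236 ..............BBBBBBBBBBBBBBBw..........
238 ..............BBBBBBBBBBBBBBB...........
240 .............BBBBw.....BBBBBw...........
242 .............BBBw.......wBBBw...........
244 .............BBBw.......BBBBw...........
246 ............BBBBBBw....BBBBB............
248 ............BBBBBBBBBBBBBBBw............
250 ............BBBBBBBBBBBBBBBw............
252 ...........BBBBBBBBBBBBBBBB.............
254 ...........BBBBBBBBBBBBBBBw.............
256 ...........BBBB.......BBBBw.............
258 ...........BBBw.......BBBBw.............
260 ..........BBBBB.......BBBw..............
262 ..........BBBBBBBBwBBBBBBw..............
264 ..........BBBBBBBBBBBBBBBw..............
266 .........wBBBBBBBBBBBBBBB...............
268 .........BBB
[... 1401 characters left out ...]
38 ............BBBBw....BBBBB........
239 ............BBB.......BBBB.......w
240 ...........wBBB.......BBBB.....www
241 ...........BBBB.......BBBB....wwww
242 ...........BBBBB.....BBBBB...wwwww
243 ...........BBBBBBBBBBBBBBw.wwwwwww
244 ...........BBBBBBBBBBBBBBwwwwwwwww
245 ...........BBBBBBBBBBBBBwwwwwwBwww
246 ...........wBBBBBBBBBBwwwwwBwwwwww
247 ...........BBBBBBBBBwwwwwwwwwwwwww
248 ...........BBBBBBBBwwwwwwwwwwwwwww
249 ...........BBBBBBwwwwwwwwwwwwwwwwB
250 ...........BBBBwwwwwwwwwwwwwwwwwww
251 ...........BBBwwwwwwwwwwwwwwwwwwww
252 ...........BBwwwwwwwwwwwwwBwBBwwww
253 ...........wwwwwwwwwwwwwwwwwwBBwBB
254 ..........wwwwwwwwwwwwwwwwBwwwBww.
255 ........wwwwwwwwwwwwwwwwwBBwBwB...
```

```bash
python3 - <<'E'
from plan import *
s,t=pickle.load(open('w8.pkl','rb'))
h3=tri((t,272.9,258.2),(s,346.2,240.3));pn=tri((t,275.3,272.0),(s,342.8,226.8));print('hole115',h3,'pin',pn)
# bar centreline from the top view at z=46
im=t['img'];h=cv2.cvtColor(im,cv2.COLOR_RGB2HSV);br=(h[...,1]>120)&(h[...,0]>17)&(h[...,0]<28);br[:,:255]=0;br[:,290:]=0
for z in(41,46):
    P=[]
    for v in[*range(216,267,2),*range(279,287,2)]:
        c=np.flatnonzero(br[v]); P.append((plane(t,c.min()-.3,v,z)+plane(t,c.max()+1,v,z))/2)
    P=np.array(P,np.float32);vx,vy,x0,y0=cv2.fitLine(P[:,:2],cv2.DIST_HUBER,0,.01,.01).ravel();e=np.array([vx,vy])
    if e[0]>0:e=-e
    q=pn[0][:2];r=q-[x0,y0];lat=e[0]*r[1]-e[1]*r[0]
    print(z,'yaw',np.degrees(np.arctan2(e[1],e[0])),'pin lateral',lat,'pin beyond hole115 along',(q-plane(t,272.9,258.2,z)[:2])@e)
    b=[plane(t,u,v,z)[:2] for u,v in((278,228),(275.3,243.2),(272.9,258.2))];print([np.round(np.linalg.norm(b[i]-b[i+1]),1) for i in(0,1)])
    print('hole spacing dir',np.round(b,1).tolist())
print('plan pin',pin,'state',manip.state()['force'])
E
```

```text
hole115 (array([578.39833444,  59.39009138,  46.43748914]), [np.float64(0.12887514030618116), np.float64(0.12887514030619734)]) pin (array([554.6670344 ,  55.84788676,  55.14468012]), [np.float64(0.6125372254868253), np.float64(0.6125372254868564)])
41 yaw 170.89001 pin lateral 7.23203561670005 pin beyond hole115 along 23.439604392339213
[np.float64(26.2), np.float64(25.6)]
hole spacing dir [[629.9, 50.3], [604.2, 55.2], [579.0, 59.5]]
46 yaw 170.89008 pin lateral 6.948396166510227 pin beyond hole115 along 22.923489712664804
[np.float64(26.1), np.float64(25.4)]
hole spacing dir [[629.1, 50.2], [603.5, 55.0], [578.4, 59.3]]
plan pin [556.66748362  55.52716603] state [ 0.51033925 -0.03635025  0.27467814]
```

```bash
python3 - <<'E'
from plan import *
a=pickle.load(open('w6.pkl','rb'))[0];b=pickle.load(open('w7.pkl','rb'))[0];c=manip.get_image('scene');t=manip.get_image('top');pickle.dump((c,t),open('w9.pkl','wb'))
M=[]
for d in(a,b,c):
    im=d['img'];h=cv2.cvtColor(im,cv2.COLOR_RGB2HSV);br=(h[...,1]>120)&(h[...,0]>17)&(h[...,0]<28)
    M.append([''.join('B' if br[v,u] else ('*' if im[v,u].min()>125 else ('k' if im[v,u].max()<50 else ('w' if h[v,u,1]>110 else '.'))) for u in range(328,360)) for v in range(204,250)])
for i in range(46): print(204+i,M[0][i],M[1][i],M[2][i])
E
```

```text
204 kkkkkkkkkkkkkkkkkkkkkkkkkkkkkkkk kkkkkkkkkkkkkkkkkkkkkkkkkkkkkkkk wwwwwwwwwwwwwwkkkkkkkkkkkwwwwwww
205 kkkkkkkkkkkkkkkkkkkkkkkkkkkkkwww kkkkkkkkkkkkkkkkkkkkkkkkkkkkkkkk wwwwwwwwwwwwwwkkkkkkkkkkkwwwwwww
206 kkkkkkkkkkkkkkkkkkkkkkkkkkkkwwww kkkkkkkkkkkkkkkkkkkkkkkkkkkkkwww wwwwwwwwwwwwwBkkkkkkkkkkkBwwwwww
207 wkkkkkkkkkkkkkkkkkkk..kkkkkwwwww kkkkkkkkkkkkkkkkkkkkkkkkkkkkwwww wwwwwwwwwwwwwBkkkkkkBkkkBBwwwwww
208 wwkkkk...kkkkkkkkkkk...kkkkwwwww wkkkkkkkkkkkkkkkkkkk.kkkkkkwwwww wwwwwwwwwwwwBBBkkkkkkkkkBBwwwwww
209 wwkkkk...kkkkkkkkkkkk..kkkkwwwww wkkkkkk..kkkkkkkkkBk..kkkkkwwwww wwwwwwwwwwwwBBkkkkkkBkkkwBwwwwww
210 ..kkkk..kkkkkkkkkkkkk..kkkkwwwww ..kkkk...kkkkkkkkkkkk...kkkwwwww ............BBBkkkkkkkkkBBwwwwww
211 ..kkkk..kkkkkkkkkkkkk..kkkk..... ..kkkk..kkkkkkkkkkkkk..kkkk..... ............BBkkkkkkkkkkBB......
212 ..kkkk..kkkkBkkkkkkkk..kkkk..... ..kkkk..kkkkkkkkkBkkk..kkkk..... ............BBBkkkkkkkkkBB......
213 ..kkkk..kkkkkkkkkkkkk..kkkk..... ..kkkk..kkkkkkkkkkkkk..kkkk..... ............BBBkkkkkBkkkBB......
214 ..kkkk..kkkkkkkkkkkkk..kkkk..... ..kkkk..kkBkkkkkkkkkk..kkkk..... 
[... 2937 characters left out ...]
...BBBB........w .........BBB.......BBBB......... ...........BBBBBBBBBBBBBBw.wwwww
244 ........wBBBB.....BBBBB.......ww .........BBB.......BBBB........w ...........BBBBBBBBBBBBBBwwwwwww
245 .........BBBBBB..BBBBBB.....wwww .........BBBB.....BBBBB......www ...........wBBBBBBBBBBBB.wwwwwww
246 .........BBBBBBBBBBBBBB....wwwww .........BBBBBBBBBBBBBB.....wwww ...........wBBBBBBBBBBwwwwwwwwww
247 .........BBBBBBBBBBBBBB...wwwwww .........BBBBBBBBBBBBBB....wwwww ...........BBBBBBBBBwwwwwwwwwwww
248 .........BBBBBBBBBBBBBBwwwwwwwww .........BBBBBBBBBBBBBB...www.ww ...........BBBBBBBBwwwwwwwwwwwww
249 .........BBBBBBBBBBBBB.wwwwwwww. .........BBBBBBBBBBBBBB.wwwwwwww ...........BBBBBBwwwwwwwwwwwwwww
```

The outermost hole is about 7 mm to one side of the pin (bar yaw 170.9° instead of 174.3°). The bar was already level at the first lowering, at grasp z 71.8. My pressing then forced it below level and it popped sideways on release. I regrasp the knob, lift, realign and lower again without pressing.

```bash
python3 -c "
from plan import *
s=manip.state();print(s['tcp_pos']);print(go(s,(519.8,68.9,150),171));print(go(s,(519.8,68.9,71.5),171))"
```

```text
[452.51913016  65.82924136 280.74998986]
-6.64 0.97 7.70  0.001 0.004 0.058
-6.61 0.96 15.55  0.001 0.004 0.058
```

```bash
python3 -m inch '-3.5 .5 3 0 0 .03 50;-6.6 1 6 0 .004 .058 50;-6.6 1 7.7 0 .004 .058 50;-6.6 1 7.7 0 .004 .058 50;-6.6 1 7.7 0 .004 .058 50'
python3 - <<'E'
from plan import *
s=manip.state();print(go(s,(519.8,68.9,71.5),171))
d=manip.get_image('wrist');im=d['img']
# bar edges and dark knob in the wrist view
h=cv2.cvtColor(im,cv2.COLOR_RGB2HSV);br=(h[...,1]>120)&(h[...,0]>17)&(h[...,0]<28)
for v in range(215,330,6):
    print(v,''.join('B' if br[v,u] else ('k' if im[v,u].max()<60 else '.') for u in range(255,385,2)))
print('knobtop?',[plane(d,320,v,86).round(1)[:2] for v in (240,250,260,270,280)])
pickle.dump(d,open('w10.pkl','wb'))
E
```

```text
t: 15.47
tcp_pos: [517.9, 69.0, 198.8]
orientation: [0.079, 0.997, -0.0, -0.006]
force: [-0.1, 0.6, 0.9]
grip_width: 42.8
finger_force: 0.0
-0.27 0.03 7.33  -0.001 -0.011 -0.001
215 .................................................................
221 .................................................................
227 .................................................................
233 ......................BBBBBBBBBBBBBBBBBBB........................
239 ......................BBBBBBBBBBBBBBBBBBB........................
245 ......................BBBBkkkkkkkkkkkBBBB........................
251 ......................BBBkkkkkkkkkkkkkkBB........................
257 ......................BBkkkkkkkkkkkkkkkBB........................
263 ......................BBkkkkkkkkkkkkkkkkB........................
269 ......................B.kkkkkkkkkkkkkkkkB........................
275 ......................BBkkkkkkkkkkkkkkkkB........................
281 .....kk................BB.kkkkkkkkkkkkBBB...............kk.......
287 ....kkk..............BBBBBBBBBBk.BBBBBBBB..............kkkk......
293 ..kkkkkk............BBBBBBBBBBBBBBBBBBBBB..............kkkkk.....
299 .kkkkkkk...........BBBBB......BBBB..BBBBB..............kkkkkkk...
305 kkkkkkkk...........BBBB.......BBBBBBBBBBB..............kkkkkkkk..
311 kkkkkkkk.............BB......BBBBBBBBBBBB..............kkkkkkkkk.
317 kkkkkkkk...............BBBBBBBBBBBBBBBBBB..............kkkkkkkkkk
323 kkkkkkkB...............BBBBBBBBBBBBBBBBBB..............kkkkkkkk.k
329 kkkkkkk................BBBBB........BBBB................kkkkkkkkk
knobtop? [array([501.4,  73.5]), array([507.2,  72.6]), array([513.1,  71.7]), array([519.1,  70.7]), array([525.1,  69.8])]
```

```bash
python3 -m inch '-.2 0 2.5 0 -.011 0 50;-.2 0 5 0 -.011 0 50;-.2 0 6.5 0 -.011 0 50;-.2 0 7.3 0 -.011 0 50;-.2 0 7.3 0 -.011 0 50;-.2 0 7.3 0 -.011 0 25;-.2 0 7.3 0 -.011 0 0;-.2 0 7.3 0 -.011 0 0;-.2 0 7.3 0 -.011 0 0;-.2 0 7.3 0 -.011 0 0;-.2 0 7.3 0 -.011 0 0;-.2 0 7.3 0 -.011 0 0' 40
python3 - <<'E'
from plan import *
s=manip.state();R1=Ro.from_quat(s['orientation']).as_matrix();g=s['tcp_pos']+54*R1[:,2];print('grasp',g.round(1),s['force'])
e=u(np.radians(171));P=g[:2]-175*e
for ph in(.04,.08,.12,.15):
    r=175*np.cos(ph)-30*np.sin(ph);k=P+r*e;print(ph,go(s,(*k,g[2]+175*np.sin(ph)+30*np.cos(ph)-30),171,ph))
E
```

```text
t: 16.52
tcp_pos: [521.2, 69.0, 129.8]
orientation: [0.079, 0.997, -0.0, 0.004]
force: [-0.8, -1.1, 5.7]
grip_width: 18.6
finger_force: 39.3
grasp [521.7  69.   75.8] [-0.75388935 -1.06932955  5.67548093]
0.04 -0.40 0.00 -0.69  0.001 0.048 -0.001
0.08 -0.78 0.00 -1.37  0.001 0.088 -0.000
0.12 -1.19 0.00 -2.03  0.001 0.128 -0.000
0.15 -1.52 0.01 -2.51  0.001 0.158 -0.000
```

```bash
python3 - <<'E'
from plan import *
def prof(d,rows,lo,hi):
    im=d['img'];h=cv2.cvtColor(im,cv2.COLOR_RGB2HSV);br=(h[...,1]>110)&(h[...,0]>16)&(h[...,0]<29)
    for v in rows:
        c=np.flatnonzero(br[v,lo:hi])+lo
        if len(c)<4: continue
        f=lambda z:np.linalg.norm(plane(d,c.min()-.5,v,z)-plane(d,c.max()+.5,v,z))-26
        w0,w1=f(20),f(80); print(v,c.min(),c.max(),'z',round(20+60*(0-w0)/(w1-w0),1),'w46',round(f(46)+26,1))
prof(pickle.load(open('w10.pkl','rb')),[232,234,236,238,240,242,319,321,323,325,335,340],290,345)
print('ref level'); prof(pickle.load(open('w3.pkl','rb'))[0],[226,230,234,238,242,270,280,290,300,310],295,350)
print('w7'); prof(pickle.load(open('w7.pkl','rb'))[1],range(260,280,4),270,360)
E
```

```text
232 299 336 z 45.4 w46 25.9
234 299 336 z 45.7 w46 26.0
236 299 336 z 46.0 w46 26.0
238 299 336 z 46.4 w46 26.0
240 299 336 z 46.7 w46 26.1
242 299 336 z 47.0 w46 26.1
319 300 335 z 48.4 w46 26.3
321 300 335 z 48.8 w46 26.3
323 300 335 z 49.1 w46 26.4
325 300 334 z 43.2 w46 25.7
335 300 334 z 45.0 w46 25.9
340 300 334 z 45.9 w46 26.0
ref level
226 305 340 z 51.1 w46 26.6
230 305 340 z 51.8 w46 26.6
234 305 340 z 52.6 w46 26.7
238 305 340 z 53.3 w46 26.8
242 305 340 z 54.0 w46 26.9
270 305 339 z 52.5 w46 26.7
280 305 339 z 54.4 w46 26.9
290 305 339 z 56.2 w46 27.1
300 305 339 z 58.1 w46 27.4
310 306 338 z 46.1 w46 26.0
w7
264 288 345 z 43.3 w46 25.5
268 287 345 z 46.2 w46 26.0
272 288 345 z 44.2 w46 25.7
276 288 345 z 44.7 w46 25.8
```

```bash
python3 - <<'E'
from plan import *
s=pickle.load(open('w9.pkl','rb'))[0];d0=pickle.load(open('v0.pkl','rb'))['scene']
def pr(d,X):
    M=np.linalg.inv(np.array(d['cam_to_world']));c=M[:3,:3]@X+M[:3,3];return np.round([d['cx']+d['fx']*c[0]/-c[2],d['cy']+d['fy']*c[1]/c[2]],1)
for zt in(52.6,55):
  T=np.array([555.2,55.8,zt]);e=np.r_[u(np.radians(174.3)),0]
  print(zt,'tip',pr(s,T),'hole seated',pr(s,T-[0,0,6]),'h115',pr(s,T-[0,0,6]-25*e),'h115 5 low',pr(s,T-[0,0,11]-25*e),'h115 5 high',pr(s,T-[0,0,1]-25*e),'shoulder',pr(s,T-[0,0,11]))
T=np.array([545.6,5,52.6]);e=np.r_[u(np.radians(154.3)),0];print('initial tip',pr(d0,T),'outer hole',pr(d0,T-[0,0,6]+75*e),'5 lower',pr(d0,T-[0,0,11]+75*e))
E
```

```text
52.6 tip [342.4 227.8] hole seated [342.4 229.5] h115 [342.9 241.4] h115 5 low [342.9 242.8] h115 5 high [343. 240.] shoulder [342.3 231. ]
55 tip [342.5 227.1] hole seated [342.4 228.9] h115 [342.9 240.8] h115 5 low [342.9 242.2] h115 5 high [343.  239.3] shoulder [342.4 230.3]
initial tip [313.9 226.4] outer hole [327.2 196. ] 5 lower [327.2 197.5]
```

The geometry fits that story: in the pressed picture the 115 mm hole sat about 10 mm below level. Now I lift about 0.16 rad with the current grip, then realign.

```bash
python3 -m inch '-.2 0 -.35 0 .024 0 0;-.4 0 -.69 0 .048 0 0;-.6 0 -1 0 .068 0 0;-.78 0 -1.37 0 .088 0 0;-1 0 -1.7 0 .108 0 0;-1.2 0 -2 0 .128 0 0;-1.5 0 -2.5 0 .158 0 0;-1.5 0 -2.5 0 .158 0 0;-1.5 0 -2.5 0 .158 0 0' 40
python3 - <<'E'
from plan import *
s=manip.state();R1=Ro.from_quat(s['orientation']).as_matrix();g=s['tcp_pos']+54*R1[:,2];print('grasp',g.round(1),s['force'],s['torque'])
c=manip.get_image('scene');im=c['img'];h=cv2.cvtColor(im,cv2.COLOR_RGB2HSV);br=(h[...,1]>120)&(h[...,0]>17)&(h[...,0]<28)
for v in range(212,248):print(v,''.join('B' if br[v,u] else ('k' if im[v,u].max()<50 else ('w' if h[v,u,1]>110 else '.')) for u in range(328,365)))
E
```

```text
t: 17.27
tcp_pos: [528.5, 67.0, 145.2]
orientation: [0.078, 0.993, 0.006, -0.085]
force: [-6.8, 1.8, -36.0]
grip_width: 18.3
finger_force: 39.9
grasp [519.5  68.3  92. ] [ -6.76140464   1.8458924  -35.98830342] [ 0.32349442  0.07163313 -0.07458966]
212 ............BBwkkkkkkkkkBB...........
213 ............BBBBkkkkkkkBBB...........
214 ............BBBBBkkkkBBBBB...........
215 ............BBBBBBwwBBBBBB...........
216 ............BBBBBBBBBBBBBB...........
217 ............BBBBBBBBBBBBBB...........
218 ............BBBBBBBBBBBBBB...........
219 ............BBBBBBBBBBBBBB...........
220 ............BBBBBBBBBBBBBB...........
221 ............BBBBBBBBBBBBBB...........
222 ............BBBBBBBBBBBBBw...........
223 ............BBBBBBBBBBBBBw...........
224 ............BB.wBBBBBBBBBw...........
225 ...........Bw....BBBBBBBBw...........
226 ...........B.....BB..BBBBw...........
227 ..........BB......B...BBBw...........
228 .........BBB.....BBB..BBBw...........
229 .........BBB.....BBB..BBBw...........
230 .........BBBw...wBBBBBBBBw...........
231 .........BBBBBBBBBBBBBBBBw...........
232 .........BBBBBBBBBBBBBBBB............
233 .........BBBBBBBBBBBBBBBB............
234 .........BBBBBBBBBBBBBBBB............
235 ..........BBBBBBBBBBBBBBB............
236 ...........BBBBBBBBBBBBBB...........w
237 ...........BBBBBw...BBBBB..........ww
238 ...........BBBB......BBBB........wwww
239 ...........BBBB......BBBB......wwwwww
240 ...........BBBB......BBBB....wwwwwwww
241 ...........BBBB......BBBB...wwwwwwwww
242 ...........BBBBBB...BBBBBwwwwwwwwwwww
243 ...........BBBBBBBBBBBBBwwwwwwwwwwwww
244 ...........BBBBBBBBBBBBwwwwwwwwwwwwww
245 ...........BBBBBBBBBBwwwwwwwwwwwwwwwB
246 ...........BBBBBBBBBwwwwwwwwwwwwwwwww
247 ...........BBBBBBBwwwBwwwwwwwwwwwwwww
```

Lifting met 36 N and the bar rose by only about a pixel. So the pressing drove it under the pin's shoulder disc, and it is caught there. I take the load off first, then draw the bar out sideways (+y, the way it popped), with a firmer grip.

```bash
python3 -m inch '.3 0 .4 0 -.04 0 0;.6 0 .8 0 -.08 0 0;.9 0 1.2 0 -.11 0 0;.9 0 1.2 0 -.11 0 0;.9 0 1.2 0 -.11 0 0;.9 0 1.2 0 -.11 0 0' 90
```

```text
t: 17.82
tcp_pos: [524.7, 68.6, 143.9]
orientation: [0.079, 0.997, 0.002, -0.021]
force: [-2.6, 1.8, 2.3]
grip_width: 16.1
finger_force: 88.5
```

The grip has slid up the knob. The bar holds itself for now, so I open, go lower and regrasp.

```bash
python3 -m inch '0 0 0 0 0 0 25;0 0 0 0 0 0 45;0 0 0 0 0 0 45;.2 0 .6 0 -.042 0 45;.3 0 1.2 0 -.042 0 45;.3 0 1.6 0 -.042 0 45;.3 0 1.7 0 -.042 0 45;.3 0 1.7 0 -.042 0 45' 90
python3 - <<'E'
from plan import *
s=manip.state();print(s['tcp_pos'],s['force'],Ro.from_quat(s['orientation']).as_matrix()[:,2].round(3))
c=manip.get_image('scene');im=c['img'];h=cv2.cvtColor(im,cv2.COLOR_RGB2HSV);br=(h[...,1]>120)&(h[...,0]>17)&(h[...,0]<28)
for v in range(196,246):print(v,''.join('B' if br[v,u] else ('k' if im[v,u].max()<50 else ('w' if h[v,u,1]>110 else '.')) for u in range(320,365)))
E
```

```text
t: 18.48
tcp_pos: [520.9, 68.9, 126.3]
orientation: [0.079, 0.997, 0.0, -0.0]
force: [0.4, -0.1, 0.6]
grip_width: 38.2
finger_force: 0.0
[520.94245557  68.85081927 126.32252363] [ 0.43112955 -0.07218499  0.63132301] [-0.001  0.    -1.   ]
196 kkkkkkkkkkkkkkkkkkkwwwwwwwwwwwwwwwwwwkkkkkkkk
197 kkkkkkkkkkkkkkkkkkkwwwwwwkkkkkwwwwwww.kkkkkkk
198 kkkkkkkkkkkkkkkkkkwwwwwwkkkkkkkkwwwwwwkkkkkkk
199 kkkkkkkkkkkkkkkkkwwwwwwkkkkkkkkkkwwwwwkkkkkkk
200 kkkkkkkkkkkkkkkkkwwwwwwkkkkkkkkkkwwwwwkkkkkkk
201 wwkwwwww.kkkkkkkkwwwwwwkkkkkkkkkkwwwwwwkkkkkk
202 wwwwwwwwwkkkkkkkkwwwwwkkkkkkkkkkkwwwwwkkkkkkk
203 wwwwwwwwwkkkkkk..wwwwwkkkkkkkkkkkwwwwwk.kkkkk
204 wwwwwwwwwkkkkk...wwwwwkkkkkkkkkkkwwwwwk..kkkk
205 wwwwwwwwwkkkkk..kwwwwwkkkkkkkkkkkwwwwwk...kkk
206 wwwwwwwwwkkkk...kwwwwwkkkkkkkkkkkwwwwwkk..kkk
207 wwwwwwwwwkkkk...kwwwwBBkkkkkkkkkkBwwwwkk..kkk
208 wwwwwwwwwkkkk...kwwwwBBkkkkkBkkkkBwwwwkk..kkk
209 wwwwwwwww.kkk...kwwwwBwkkkkkkkkkkBwwwwkk..kkk
210 ..........kkk...k...BBBkkkkkkkkkBBwwwwk...kkk
211 ..........kkk...k....BkkkkkkkkBkBBw...k...kkk
212 ................k....BkkkkkkkkkkBB....k...kk.
213 .......
[... 938 characters left out ...]

232 .................BBBBBBBBBBBBBBBBB...........
233 .................BBBBBBBBBBBBBBBBB...........
234 .................BBBBBBBBBBBBBBBBB...........
235 ..................BBBBBBBBBBBBBBBB...........
236 ...................BBBBBBBBBBBBBBB...........
237 ....................BBBBBBBBBBBBBB...........
238 ....................BBBBBBBBBBBBBB...........
239 ....................BBBBw....BBBBB.........ww
240 ....................BBBB......BBBB........www
241 ....................BBB.......BBBB......wwwww
242 ....................BBB.......BBBB.....wwwwwB
243 ....................BBBB......BBBB....wwwwwww
244 ....................BBBBBB..BBBBBB..wwwwwwwww
245 ....................BBBBBBBBBBBBBBwwwwwwwBwww
```

```bash
python3 -m inch '0 0 0 0 0 0 20;0 0 0 0 0 0 0;0 0 0 0 0 0 0;0 0 0 0 0 0 0;0 0 0 0 0 0 0;0 .2 0 0 0 .01 0;0 .4 0 0 0 .02 0;0 .6 0 0 0 .035 0;0 .8 0 0 0 .046 0;0 .8 0 0 0 .046 0;0 .8 0 0 0 .046 0' 70
python3 - <<'E'
from plan import *
c=manip.get_image('scene');im=c['img'];h=cv2.cvtColor(im,cv2.COLOR_RGB2HSV);br=(h[...,1]>120)&(h[...,0]>17)&(h[...,0]<28)
for v in range(216,246):print(v,''.join('B' if br[v,u] else ('k' if im[v,u].max()<50 else ('w' if h[v,u,1]>110 else '.')) for u in range(325,370)))
E
```

```text
t: 19.45
tcp_pos: [522.5, 77.0, 127.0]
orientation: [0.101, 0.995, 0.0, 0.001]
force: [-2.2, 0.3, 4.2]
grip_width: 17.8
finger_force: 68.2
216 ....................BBBBBkkkkBBBB............
217 ....................BBBBBBwwBBBBB............
218 ...................BBBBBBBBBBBBBB............
219 ...................BBBBBBBBBBBBBB............
220 ...................BBBBBBBBBBBBBB............
221 ...................BBBBBBBBBBBBBB............
222 ...................BBBBBBBBBBBBBB............
223 ...................BBBBBBBBBBBBBB............
224 ...................BBBBBBBBBBBBBB............
225 ....................BBBBBBBBBBBBB............
226 ..............B.....BBBBBBBBBBBBB............
227 .............BB......BBw...BBBBBB............
228 ............BBB.....BBB.....BBBBB............
229 ............BBB.....BBB......BBBB............
230 ............BBB.....BBB......BBBw............
231 ............BBBB..BBBBB......BBBw............
232 ............BBBBBBBBBBBBB...BBBBB............
233 ............BBBBBBBBBBBBBBBBBBBB.............
234 ............BBBBBBBBBBBBBBBBBBBB.............
235 .............BBBBBBBBBBBBBBBBBBB............w
236 ..............BwBBBBBBBBBBBBBBBB..........www
237 ................BBBBBBBBBBBBBBBB.........wwww
238 ..................BBBBBBBBBBBBBB.......www.ww
239 ..................BBBBB....BBBBB......wwwwwww
240 ..................BBBB......BBBB....wwwwwww.w
241 ..................BBB.......BBBB...wwwwwwwwww
242 ..................BBB.......BBBB..wwwwwwwwww.
243 ..................BBBB......BBBBwwwwwBwwwwwww
244 .................wBBBBBB..BBBBwwwwwwwBwwwwwww
245 .................BBBBBBBBBBBBwwwwwwwwwwwwwwwB
```

It slides freely, and the outermost hole is clear of the pin now. I go another 20 mm sideways, then lift.

```bash
python3 -m inch '0 .4 0 0 0 .023 0;0 .8 0 0 0 .046 0;-.1 1.2 0 0 0 .07 0;-.1 1.6 0 0 0 .09 0;-.2 2 0 0 0 .115 0;-.2 2 0 0 0 .115 0;-.2 2 0 0 0 .115 0' 70
python3 -m inch '-.1 0 -.2 0 .012 0 0;-.2 0 -.4 0 .024 0 0;-.3 0 -.6 0 .036 0 0;-.3 0 -.6 0 .036 0 0;-.3 0 -.6 0 .036 0 0'
python3 - <<'E'
from plan import *
s=manip.state();R1=Ro.from_quat(s['orientation']).as_matrix();g=s['tcp_pos']+54*R1[:,2];print('grasp',g.round(1),s['force'],np.degrees(np.arctan2(R1[1,0],R1[0,0])))
c=manip.get_image('scene');im=c['img'];h=cv2.cvtColor(im,cv2.COLOR_RGB2HSV);br=(h[...,1]>120)&(h[...,0]>17)&(h[...,0]<28)
for v in range(214,246):print(v,''.join('B' if br[v,u] else ('k' if im[v,u].max()<50 else ('w' if h[v,u,1]>110 else '.')) for u in range(325,375)))
E
```

```text
t: 20.08
tcp_pos: [528.4, 96.1, 126.9]
orientation: [0.158, 0.987, 0.0, 0.0]
force: [-1.9, 0.9, 4.5]
grip_width: 18.2
finger_force: 68.3
t: 20.5
tcp_pos: [531.3, 94.9, 132.6]
orientation: [0.159, 0.987, 0.003, -0.018]
force: [-2.8, 0.4, 0.2]
grip_width: 18.0
finger_force: 68.3
grasp [529.4  95.5  78.6] [-2.79804207  0.42843348  0.20039068] 161.7354866237312
214 ...............................Bkkkkkkkkkkk...kkk.
215 ..............................BBBkkkkkkkkkk.......
216 ..............................BBBBkkkkkkkkB.......
217 ..............................BBBBBwkkkkBBBB......
218 ..............................BBBBBBBBBBBBBB......
219 .............................BBBBBBBBBBBBBBw......
220 .............................BBBBBBBBBBBBBB.......
221 .............................BBBBBBBBBBBBBB.......
222 .............................BBBBBBBBBBBBBB.......
223 .............................BBBBBBBBBBBBBB.......
224 ............................BBBBBBBBBBBBBBB.......
225 ............................BBBBBBBBBBBBBBw.......
226 .............wB.....B.......BBBBBBBBBBBBBB........
227 .............BB......
[... 319 characters left out ...]
..BBBBBBBBBBw....BBBBBBB..BBBBB......www
234 ............wBBBBBBBBB....wBBBBBBBBBBBBBB.....wwww
235 .............BBBBBBBww....BBBBBBBBBBBBBBB....wwwww
236 ..............BwBBBBw.....BBBBBBBBBBBBBBw..wwwwwww
237 ................www.......BBBBBBBBBBBBBB..wwwwwwww
238 ..........................BBBBBBBBBBBBBBwwwwwwwwww
239 .........................wBBBBBBBBBBBBBwwwwwwwwwww
240 .........................BBBBw....BBBwwwwwwwwwBwww
241 .........................BBBB......Bwwwwwwwwwwwwww
242 .........................BBBw.....wwwwwwwwwwBwwwww
243 .........................BBBB....wwwwwwwwwwwwwwwww
244 ........................wBBBBw.wwwwwwwwwwww.wwwwwB
245 ........................BBBBBBwwwwwwwBwwwwwwwwBwwB
```

The bar is free of the disc and held. Now I lift it fully and bring it back over the pin.

```bash
cat >> plan.py <<'E'
def pose2(th,ph,along=0,lat=0,h=35.5,b=None):
    P=H+120*u(a0+th); v=pin-P; b=np.arctan2(v[1],v[0]) if b is None else np.radians(b); e=u(b); r=175*np.cos(ph)-h*np.sin(ph)
    k=P+(r+along)*e+lat*np.array([-e[1],e[0]])
    return (*k,42+175*np.sin(ph)+h*np.cos(ph)),np.degrees(b),ph,np.linalg.norm(v)
E
python3 - <<'E'
from plan import *
from scipy.optimize import brentq
s=manip.state();R1=Ro.from_quat(s['orientation']).as_matrix();g=(s['tcp_pos']+54*R1[:,2])
th=brentq(lambda t:np.linalg.norm(H+120*u(a0+t)-g[:2])-174.6,.5,.9);v=g[:2]-(H+120*u(a0+th));b=np.degrees(np.arctan2(v[1],v[0]));print('theta',th,'b',b)
for ph in(.05,.1,.15,.18):
    k,y,p,_=pose2(th,ph,b=b);print(ph,go(s,k,y,p))
for f in(.25,.5,.75,1):
    t2=th+(.705-th)*f; bb=b+(174.4-b)*f; k,y,p,_=pose2(t2,.18,b=bb);print(f,go(s,k,y,p),np.round(k,1))
E
```

```text
theta 0.7010446370828934 b 162.04783854354753
0.05 -0.21 0.00 -0.77  0.000 0.014 -0.005
0.1 -0.69 0.01 -1.63  0.001 0.064 -0.005
0.15 -1.21 0.01 -2.46  0.001 0.114 -0.005
0.18 -1.55 0.01 -2.94  0.001 0.144 -0.005
0.25 -1.58 -0.82 -2.95  0.007 0.144 -0.059 [535.2  84.3 108.3]
0.5 -1.66 -1.65 -2.95  0.012 0.144 -0.113 [533.3  75.7 108.3]
0.75 -1.79 -2.47 -2.95  0.018 0.144 -0.166 [531.8  66.9 108.3]
1 -1.96 -3.29 -2.96  0.024 0.144 -0.220 [530.8  58.1 108.3]
```

```bash
python3 -m inch '-.2 0 -.77 0 .014 0 0;-.45 0 -1.2 0 .04 0 0;-.7 0 -1.63 0 .064 0 0;-1.2 0 -2.46 0 .114 0 0;-1.55 0 -2.95 0 .144 0 0;-1.55 0 -2.95 0 .144 0 0;-1.58 -.4 -2.95 0 .144 -.03 0;-1.58 -.8 -2.95 .007 .144 -.06 0;-1.66 -1.65 -2.95 .012 .144 -.113 0;-1.8 -2.5 -2.95 .018 .144 -.166 0;-1.96 -3.3 -2.95 .024 .144 -.22 0;-1.96 -3.3 -2.95 .024 .144 -.22 0' 70
python3 - <<'E'
from plan import *
s=manip.state();R1=Ro.from_quat(s['orientation']).as_matrix();g=s['tcp_pos']+54*R1[:,2];print('grasp',g.round(1),s['force'])
for ph in(.15,.12,.1,.08,.06,.04,.02,0):
    k,y,p,_=pose2(.705,ph);print(ph,np.round(k,1),go(s,k,y,p))
E
```

```text
t: 21.55
tcp_pos: [539.5, 56.3, 160.5]
orientation: [0.048, 0.995, 0.004, -0.09]
force: [-1.5, 1.6, -3.3]
grip_width: 18.2
finger_force: 68.5
grasp [529.8  57.1 107.3] [-1.50075326  1.58951323 -3.34872374]
0.15 [528.9  58.2 103.3] 0.19 0.09 0.42  -0.001 -0.031 0.002
0.12 [527.1  58.4  98.2] 0.44 0.09 0.96  -0.001 -0.061 0.002
0.1 [526.   58.5  94.8] 0.59 0.10 1.32  -0.001 -0.081 0.002
0.08 [525.   58.6  91.4] 0.74 0.10 1.69  -0.001 -0.101 0.002
0.06 [524.1  58.7  87.9] 0.88 0.10 2.05  -0.001 -0.121 0.002
0.04 [523.2  58.8  84.5] 1.01 0.10 2.42  -0.001 -0.141 0.002
0.02 [522.4  58.9  81. ] 1.13 0.10 2.80  -0.001 -0.161 0.002
0 [521.7  58.9  77.5] 1.25 0.10 3.17  -0.001 -0.181 0.002
```

Down to tilt 0.12, then check the hole against the pin.

```bash
python3 -m inch '.2 .1 .42 0 -.031 0 0;.3 .1 .7 0 -.046 0 0;.44 .1 .96 0 -.061 0 0;.44 .1 .96 0 -.061 0 0;.44 .1 .96 0 -.061 0 0;.44 .1 .96 0 -.061 0 0' 70
cat > m.py <<'E'
from plan import *
s=manip.state();R1=Ro.from_quat(s['orientation']).as_matrix();g=s['tcp_pos']+54*R1[:,2];print('grasp',g.round(1),s['force'].round(1))
c=manip.get_image('scene');im=cv2.resize(c['img'][208:250,325:365],None,fx=2,fy=2,interpolation=cv2.INTER_CUBIC);h=cv2.cvtColor(im,cv2.COLOR_RGB2HSV);br=(h[...,1]>120)&(h[...,0]>16)&(h[...,0]<29)
print('rows 208+r/2, cols 325+c/2')
for v in range(8,84):print(208+v/2,''.join('B' if br[v,x] else ('k' if im[v,x].max()<50 else ('w' if h[v,x,1]>110 else ('o' if im[v,x].mean()>115 else '.'))) for x in range(80)))
E
python3 m.py
```

```text
t: 22.05
tcp_pos: [534.5, 59.0, 153.0]
orientation: [0.049, 0.997, 0.003, -0.06]
force: [-2.3, -0.1, -5.8]
grip_width: 18.1
finger_force: 68.4
grasp [528.1  59.6  99.4] [-2.3 -0.1 -5.8]
rows 208+r/2, cols 325+c/2
212.0 ......................BBBBBBBBBBBBBBBBBBBBBBBBBBBBw.............................
212.5 ......................BBBBBBBBBBBBBBBBBBBBBBBBBBBBw.............................
213.0 ......................BBBBBBBBBBBBBBBBBBBBBBBBBBBBw.............................
213.5 ......................wBBBBBBBBBBBBBBBBBBBBBBBBBBBw.............................
214.0 ......................wBBBBBBBBBBBBBBBBBBBBBBBBBBBw.............................
214.5 ......................wBBBBBBBBBBBBBBBBBBBBBBBBBBB..............................
215.0 ......................wBBBBBBBBBBBBBBBBBBBBBBBBBBB..............................
215.5 ......................wBBBBBBBBBBBBBBBBBBBBBBBBBBB..............................
216.0 ......................wBBBBBBBBBBBBBBBBBBBBBBBBBBB..............................
216.5 ......................wBBBBBBBBBBBBBBBBBBBBBBBBBBBw.............................
217.0 ...........
[... 5024 characters left out ...]
wwww
246.0 ........................wBBBBBBBBBBBBBBBBBBBBBBBBBBBBw.......wwBwwwwwwwwwwwwwwww
246.5 ........................wBBBBBBBBBBBBBBBBBBBBBBBBBBBBw......wwwwwwwwwwwwwwwwwwww
247.0 ........................wBBBBBBBBBBBBBBBBBBBBBBBBBBBBB......wwwwwwwwwwww.wwwwwww
247.5 ........................wBBBBBBBBBBBBBBBBBBBBBBBBBBBBB..wBwwwwwwwwwwwwww.wwwwwww
248.0 ........................wBBBBBBBBBBBBBBBBBBBBBBBBBBBBBw.wBwwwwwwwwwwwwwwwwwwwwww
248.5 .........................BBBBBBBBBBw.....wBBBBBBBBBBBBwwwwwwwwwwwwwwwwwwwwwwwwww
249.0 .........................BBBBBBBBBw.........wBBBBBBwwwwwwwwwwwwwwwwwwwwwwwwwwwww
249.5 .........................BBBBBBBBB...........BBBBBBwwwwwwwwwwwwwwwwwwwwwwwwwwwww
```

```bash
cat >> plan.py <<'E'
def pr(d,X):
    M=np.linalg.inv(np.array(d['cam_to_world']));c=M[:3,:3]@X+M[:3,3];return np.array([d['cx']+d['fx']*c[0]/-c[2],d['cy']+d['fy']*c[1]/c[2]])
E
python3 - <<'E'
from plan import *
d=pickle.load(open('w9.pkl','rb'))[0];ztop=55
T=np.array([555.2,55.8,ztop])
print('tip',pr(d,T),'edge rows',[pr(d,T+[a,0,0])[1].round(1) for a in(-5,5)])
P=H+120*u(a0+.705);P=P-(1.2,0)
for ph in(0,.06,.09,.12,.15,.18,.22):
    e=np.r_[u(np.radians(174.3)),0];o=[]
    for L in(140,115,90):
        r=lambda x:np.r_[P,0]+e*(x*np.cos(ph)-5*np.sin(ph))+[0,0,ztop-11+x*np.sin(ph)+5*np.cos(ph)]
        o.append([pr(d,r(L+6.2))[1].round(1),pr(d,r(L))[1].round(1),pr(d,r(L-6.2))[1].round(1),pr(d,r(L))[0].round(1)])
    print(ph,o)
E
```

```text
tip [342.47313332 227.1104995 ] edge rows [np.float64(224.8), np.float64(229.5)]
0 [[np.float64(226.0), np.float64(228.9), np.float64(231.8), np.float64(342.4)], [np.float64(237.8), np.float64(240.8), np.float64(243.8), np.float64(343.0)], [np.float64(250.0), np.float64(253.0), np.float64(256.1), np.float64(343.5)]]
0.06 [[np.float64(223.7), np.float64(226.7), np.float64(229.8), np.float64(342.6)], [np.float64(236.0), np.float64(239.1), np.float64(242.2), np.float64(343.1)], [np.float64(248.6), np.float64(251.8), np.float64(255.0), np.float64(343.6)]]
0.09 [[np.float64(222.6), np.float64(225.7), np.float64(228.8), np.float64(342.6)], [np.float64(235.2), np.float64(238.3), np.float64(241.5), np.float64(343.1)], [np.float64(248.0), np.float64(251.2), np.float64(254.4), np.float64(343.6)]]
0.12 [[np.float64(221.6), np.float64(224.8), np.float64(227.9), np.float64(342.7)], [np.float64(234.4), np.float64(237.6), np.float64(240.8), np.float64(343.2)], [np.float64(247.4), np.float64(250.7), np.float64(254.0), np.float64(343.7)]]
0.15 [[np.float64(220.7), np.float64(223.9), np.float64(227.1), np.float64(342.7)], [np.float64(233.6), np.float64(236.9), np.float64(240.2), np.float64(343.2)], [np.float64(246.9), np.float64(250.2), np.float64(253.5), np.float64(343.7)]]
0.18 [[np.float64(219.8), np.float64(223.0), np.float64(226.3), np.float64(342.8)], [np.float64(233.0), np.float64(236.3), np.float64(239.6), np.float64(343.3)], [np.float64(246.4), np.float64(249.7), np.float64(253.1), np.float64(343.8)]]
0.22 [[np.float64(218.7), np.float64(222.0), np.float64(225.3), np.float64(342.9)], [np.float64(232.1), np.float64(235.5), np.float64(238.9), np.float64(343.3)], [np.float64(245.8), np.float64(249.2), np.float64(252.6), np.float64(343.8)]]
```

The hole sits about 1.4 mm too far to +y. I correct that and lower in small steps, watching the force.

```bash
python3 -m inch '0 -.15 0 0 0 -.008 0;.07 -.15 .18 0 -.01 -.008 0;.15 -.15 .36 0 -.02 -.008 0;.15 -.15 .36 0 -.02 -.008 0;.15 -.15 .36 0 -.02 -.008 0' 70; python3 -m inch '.08 0 .18 0 -.01 0 0;.15 0 .36 0 -.02 0 0;.15 0 .36 0 -.02 0 0;.15 0 .36 0 -.02 0 0' 70; python3 m.py | awk 'NR<3||($1>=220&&$1<244)' | cut -c1-70
```

```text
t: 22.52
tcp_pos: [532.3, 57.5, 149.5]
orientation: [0.045, 0.998, 0.003, -0.049]
force: [-1.8, -0.5, -5.8]
grip_width: 18.2
finger_force: 68.5
t: 22.85
tcp_pos: [530.7, 57.8, 146.3]
orientation: [0.045, 0.998, 0.002, -0.039]
force: [-0.9, -0.4, -5.2]
grip_width: 17.9
finger_force: 68.7
grasp [526.6  58.2  92.5] [-0.9 -0.4 -5.2]
rows 208+r/2, cols 325+c/2
220.0 .....................BBBBBBBBBBBBBBBBBBBBBBBBBBBB...............
220.5 .....................BBBBBBBBBBBBBBBBBBBBBBBBBBBB...............
221.0 .....................BBBBBBBBBBBBBBBBBBBBBBBBBBBB...............
221.5 .....................BBBBBBBBBBBBBBBBBBBBBBBBBBBBw..............
222.0 .....................BBBBBBBBBBBBBBBBBBBBBBBBBBBBw..............
222.5 .....................wBBBBBBBBBBBBBBBBBBBBBBBBBBBw..............
223.0 .....................wBBBBBBBBBBBBBBBBBBBBBBBBBBB...............
223.5 .....................wBBBBBBBBBBBBBBBBBBBBBBBBBBBw..............
224.0 .....................wBBBBBBBBBBBBBBBBBBBBBBBBBBBw..............
224.5 .....................wBBBBBBBBBB.......BBBBBBBBBBB..............
225.0 .....................wBBBB
[... 1965 characters left out ...]
....................BBBBBBB..............BBBBBBBw............
239.5 .......................BBBBBBB..............BBBBBBBw............
240.0 .......................BBBBBBB..............BBBBBBBw............
240.5 .......................BBBBBBB..............BBBBBBBw............
241.0 .......................BBBBBBB..............BBBBBBBB............
241.5 .......................BBBBBBBB............wBBBBBBBB............
242.0 .......................BBBBBBBBBw.........BBBBBBBBBB............
242.5 .......................BBBBBBBBBBB.......BBBBBBBBBBB............
243.0 .......................wBBBBBBBBBBBBBBBBBBBBBBBBBBBB............
243.5 ........................BBBBBBBBBBBBBBBBBBBBBBBBBBBB............
```

```bash
python3 -m inch '.07 0 .18 0 -.01 0 0;.14 0 .36 0 -.02 0 0;.14 0 .36 0 -.02 0 0;.14 0 .36 0 -.02 0 0' 70; python3 -m inch '.07 0 .18 0 -.01 0 0;.14 0 .36 0 -.02 0 0;.14 0 .36 0 -.02 0 0;.14 0 .36 0 -.02 0 0' 70; python3 m.py | awk 'NR<3||($1>=222&&$1<246)' | cut -c1-66
```

```text
t: 23.23
tcp_pos: [530.0, 58.0, 144.9]
orientation: [0.045, 0.999, 0.002, -0.028]
force: [-7.9, 0.3, 11.0]
grip_width: 18.0
finger_force: 70.8
t: 23.57
tcp_pos: [528.8, 58.1, 143.9]
orientation: [0.045, 0.999, 0.001, -0.017]
force: [-16.7, -1.2, 31.5]
grip_width: 17.8
finger_force: 73.3
grasp [526.9  58.4  89.9] [-16.7  -1.2  31.5]
rows 208+r/2, cols 325+c/2
222.0 .....................BBBBBBBBBBBBBBBBBBBBBBBBBBBBw..........
222.5 .....................wBBBBBBBBBBBBBBBBBBBBBBBBBBBw..........
223.0 .....................wBBBBBBBBBBBBBBBBBBBBBBBBBBB...........
223.5 .....................wBBBBBBBBBBBBBBBBBBBBBBBBBBB...........
224.0 .....................wBBBBBBBBBBBBBBBBBBBBBBBBBBBw..........
224.5 .....................wBBBBBBBBBBBBBBBBBBBBBBBBBBBB..........
225.0 .....................wBBBBBBBBBB.......BBBBBBBBBBB..........
225.5 ......................BBBBBBBBB.........wBBBBBBBBB..........
226.0 ......................BBBBBBBB...........BBBBBBBBB..........
226.5 ......................BBBBBBBw...oooo....BBBBBBBBB..........
227.0 ......................BBBBBBBw...o.......wBBBBBBBB..........
22
[... 1776 characters left out ...]
...............BBBBBBB........
241.0 .......................wBBBBBB...............BBBBBBB........
241.5 ........................BBBBBBB.............wBBBBBBB........
242.0 .......................wBBBBBBBw............BBBBBBBB........
242.5 .......................wBBBBBBBBw..........BBBBBBBBB........
243.0 .......................wBBBBBBBBBB........BBBBBBBBBB........
243.5 .......................wBBBBBBBBBBBB..wBBBBBBBBBBBBB........
244.0 .......................wBBBBBBBBBBBBBBBBBBBBBBBBBBBB........
244.5 .......................wBBBBBBBBBBBBBBBBBBBBBBBBBBBB........
245.0 ........................BBBBBBBBBBBBBBBBBBBBBBBBBBBB........
245.5 ........................BBBBBBBBBBBBBBBBBBBBBBBBBBBBw.......
```

Blocked with 31 N: the pin's top edge is covered, so the bar rests on the pin with the hole a few mm too far toward the pivot. I raise a little and shift outward (tool +x).

```bash
python3 -m inch '-.1 0 -.4 0 .01 0 0;-.15 0 -.9 0 .03 0 0;-.15 0 -1.1 0 .03 0 0;0 0 -1.1 0 .03 0 0;.15 0 -1.1 0 .03 0 0;.25 0 -1.1 0 .03 0 0;.25 0 -1.1 0 .03 0 0;.25 0 -1.1 0 .03 0 0' 70;  python3 m.py | awk 'NR<3||($1>=218&&$1<246)' | cut -c1-66
```

```text
t: 24.28
tcp_pos: [525.4, 58.1, 150.3]
orientation: [0.045, 0.998, 0.002, -0.034]
force: [-1.1, -1.6, -1.9]
grip_width: 18.3
finger_force: 69.2
grasp [521.7  58.5  96.4] [-1.1 -1.6 -1.9]
rows 208+r/2, cols 325+c/2
218.0 ....................BBBBBBBBBBBBBBBBBBBBBBBBBBBB............
218.5 ....................BBBBBBBBBBBBBBBBBBBBBBBBBBBB............
219.0 ....................BBBBBBBBBBBBBBBBBBBBBBBBBBBB............
219.5 ....................BBBBBBBBBBBBBBBBBBBBBBBBBBBB............
220.0 ....................BBBBBBBBBBBBBBBBBBBBBBBBBBBB............
220.5 ....................BBBBBBBBBBBBw...BBBBBBBBBBBB............
221.0 ....................BBBBBBBBBBw.......BBBBBBBBBB............
221.5 ....................BBBBBBBBw..........wBBBBBBBB............
222.0 ....................BBBBBBBB............BBBBBBBB............
222.5 ....................BBBBBBBB.............BBBBBBB............
223.0 ....................BBBBBBB..............wBBBBBB............
223.5 ....................BBBBBBB...............BBBBBB............
224.0 ....................BBBBBBBw.............wBBBBBB............
224.5 .........
[... 2165 characters left out ...]
BBBBBBBBBBBBBBBBBBBw..........
241.0 .....................BBBBBBBBBBBBBBBBBBBBBBBBBBBBw..........
241.5 .....................BBBBBBBBBBBBBBBBBBBBBBBBBBBBw..........
242.0 .....................BBBBBBBBBBBBBBBBBBBBBBBBBBBBB.........w
242.5 .....................BBBBBBBBBBBBBBBBBBBBBBBBBBBBB........ww
243.0 .....................BBBBBBBBBBBBBBBBBBBBBBBBBBBBB.......www
243.5 .....................BBBBBBBBBBBBBBBBBBBBBBBBBBBBB....wwwwww
244.0 .....................BBBBBBBBBBBBBBBBBBBBBBBBBBBBBw...wwwwww
244.5 .....................wBBBBBBBBBBBBBBBBBBBBBBBBBBBBBwwwwwwwww
245.0 .....................wBBBBBBBBBBBBBBBBBBBBBBBBBBBwwwwwwwwwww
245.5 .....................wBBBBBBBBBBBBBBBBBBBBBBBBBBwwwwwwBBwwww
```

```bash
python3 -m inch '-.1 .1 .2 0 -.01 0 0;-.07 .1 .5 0 -.02 0 0;-.03 .1 .8 0 -.035 0 0;0 .1 1.1 0 -.05 0 0;0 .1 1.1 0 -.05 0 0;0 .1 1.1 0 -.05 0 0' 70;  python3 -m inch '.04 0 .2 0 -.01 0 0;.08 0 .4 0 -.015 0 0;.08 0 .4 0 -.015 0 0;.08 0 .4 0 -.015 0 0' 70; python3 m.py | awk 'NR<3||($1>=220&&$1<246)' | cut -c1-66
```

```text
t: 24.83
tcp_pos: [524.4, 59.4, 139.2]
orientation: [0.045, 0.999, 0.001, -0.009]
force: [-2.5, 0.4, -0.9]
grip_width: 18.1
finger_force: 69.5
t: 25.17
tcp_pos: [523.1, 59.3, 135.0]
orientation: [0.045, 0.999, 0.001, -0.003]
force: [-6.3, 0.3, 1.2]
grip_width: 17.9
finger_force: 70.0
grasp [522.8  59.4  81. ] [-6.3  0.3  1.2]
rows 208+r/2, cols 325+c/2
220.0 ......................BBBBBBBBBBBBBBBBBBBBBBBBBBB...........
220.5 ......................BBBBBBBBBBBBBBBBBBBBBBBBBBB...........
221.0 .....................wBBBBBBBBBBBBBBBBBBBBBBBBBBB...........
221.5 .....................wBBBBBBBBBBBBBBBBBBBBBBBBBBBw..........
222.0 .....................wBBBBBBBBBBBBBBBBBBBBBBBBBBBw..........
222.5 ......................BBBBBBBBBBBBBBBBBBBBBBBBBBBw..........
223.0 .....................wBBBBBBBBBBBBBBBBBBBBBBBBBBBw..........
223.5 .....................wBBBBBBBBBBBBBBBBBBBBBBBBBBBw..........
224.0 ......................BBBBBBBBBBBBBwBBBBBBBBBBBBBw..........
224.5 ......................BBBBBBBBBBw.....BBBBBBBBBBBw..........
225.0 ......................BBBBBBBBBw.......BBBBBBBBBBw..........
225.5 ..
[... 2038 characters left out ...]
..............BBBBBBB.........
241.0 .......................BBBBBBB..............BBBBBBBw........
241.5 .......................BBBBBBB..............BBBBBBBw........
242.0 .......................BBBBBBB..............BBBBBBBw........
242.5 .......................BBBBBBBB............BBBBBBBBw........
243.0 .......................BBBBBBBBBw.........BBBBBBBBBw........
243.5 .......................BBBBBBBBBBB......wBBBBBBBBBBB........
244.0 .......................wBBBBBBBBBBBBBBBBBBBBBBBBBBBB........
244.5 ........................BBBBBBBBBBBBBBBBBBBBBBBBBBBB........
245.0 .......................wBBBBBBBBBBBBBBBBBBBBBBBBBBBB........
245.5 ........................BBBBBBBBBBBBBBBBBBBBBBBBBBBB........
```

The bar went down freely. The pin now stands proud in the hole (rows 224 to 231.2, seated is 224 to 231.0) at 1.2 N. I relieve the sideways force without pressing.

```bash
python3 -m inch '.05 0 0 0 0 0 0;.1 0 0 0 0 0 0;.1 0 0 0 0 0 0;.1 0 0 0 0 0 0;.1 0 0 0 0 0 0' 40; python3 m.py | awk 'NR<3||($1>=222.5&&$1<245)' | cut -c1-60
```

```text
t: 25.63
tcp_pos: [522.9, 59.4, 135.4]
orientation: [0.045, 0.999, 0.001, -0.002]
force: [-4.3, -1.1, 0.6]
grip_width: 18.0
finger_force: 69.7
grasp [522.8  59.5  81.4] [-4.3 -1.1  0.6]
rows 208+r/2, cols 325+c/2
222.5 ......................BBBBBBBBBBBBBBBBBBBBBBBBBBBw....
223.0 ......................BBBBBBBBBBBBBBBBBBBBBBBBBBBw....
223.5 ......................BBBBBBBBBBBBBBBBBBBBBBBBBBBw....
224.0 ......................BBBBBBBBBBBBBBBBBBBBBBBBBBBB....
224.5 ......................BBBBBBBBBBw.....wBBBBBBBBBBB....
225.0 ......................BBBBBBBBBw.......wBBBBBBBBBB....
225.5 ......................BBBBBBBBw.........BBBBBBBBBB....
226.0 ......................BBBBBBBB...........BBBBBBBBB....
226.5 ......................BBBBBBBw...........BBBBBBBBB....
227.0 ......................BBBBBBBw...........wBBBBBBBB....
227.5 ......................BBBBBBBw...........wBBBBBBBB....
228.0 ......................BBBBBBBw...........BBBBBBBBB....
228.5 ......................BBBBBBBw...........BBBBBBBBB....
229.0 ......................BBBBBBBw..........wBBBBBBBBB....
229.5 ......................BBBBB
[... 1157 characters left out ...]
BBBBBBw..........BBBBBBBBB...
239.5 .......................BBBBBBBB............BBBBBBBB...
240.0 .......................BBBBBBB..............BBBBBBB...
240.5 .......................BBBBBBB..............BBBBBBBw..
241.0 .......................BBBBBBB..............BBBBBBBw..
241.5 .......................BBBBBBBw.............BBBBBBBw..
242.0 .......................BBBBBBBB.............BBBBBBBw..
242.5 .......................BBBBBBBBw...........BBBBBBBBw..
243.0 .......................BBBBBBBBBw.........BBBBBBBBBw..
243.5 .......................BBBBBBBBBBBw...wBBBBBBBBBBBBw..
244.0 .......................wBBBBBBBBBBBBBBBBBBBBBBBBBBBw..
244.5 ........................BBBBBBBBBBBBBBBBBBBBBBBBBBBw..
```

The hole is captured on the pin: a 1 mm command hardly moved it. I release gently.

```bash
python3 -m inch '0 0 0 0 0 0 20;0 0 0 0 0 0 24;0 0 0 0 0 0 28;0 0 0 0 0 0 36;0 0 0 0 0 0 45;0 0 0 0 0 0 45;0 0 0 0 0 0 45' 30; python3 m.py | awk 'NR<3||($1>=222.5&&$1<245)' | cut -c1-60
```

```text
t: 26.27
tcp_pos: [523.0, 59.4, 135.4]
orientation: [0.045, 0.999, 0.001, -0.002]
force: [-0.8, -0.4, -0.4]
grip_width: 38.4
finger_force: 0.0
grasp [522.8  59.5  81.4] [-0.8 -0.4 -0.4]
rows 208+r/2, cols 325+c/2
222.5 .....................BBBBBBBBBBBBBBBBBBBBBBBBBBB......
223.0 .....................BBBBBBBBBBBBBBBBBBBBBBBBBBB......
223.5 .....................BBBBBBBBBBBBBBBBBBBBBBBBBBBw.....
224.0 .....................BBBBBBBBBBBBBBBBBBBBBBBBBBBw.....
224.5 .....................BBBBBBBBBBBw.....BBBBBBBBBBw.....
225.0 .....................BBBBBBBBBB........BBBBBBBBBB.....
225.5 .....................BBBBBBBBB..........BBBBBBBBB.....
226.0 .....................BBBBBBBBB...........BBBBBBBB.....
226.5 .....................BBBBBBBBw...o.......BBBBBBBB.....
227.0 .....................BBBBBBBB............BBBBBBBB.....
227.5 .....................BBBBBBBBw...........BBBBBBBB.....
228.0 .....................BBBBBBBBB...........BBBBBBBB.....
228.5 .....................wBBBBBBBB...........BBBBBBBB.....
229.0 .....................wBBBBBBBw...........BBBBBBBB.....
229.5 .....................wBBBBB
[... 1157 characters left out ...]
BBBBB............BBBBBBBB....
239.5 ......................BBBBBBB.............BBBBBBBB....
240.0 ......................BBBBBBB..............BBBBBBB....
240.5 ......................BBBBBBB..............BBBBBBB....
241.0 ......................BBBBBBB..............BBBBBBB....
241.5 ......................BBBBBBBB............wBBBBBBB....
242.0 ......................BBBBBBBB............BBBBBBBB....
242.5 ......................BBBBBBBBB..........BBBBBBBBB....
243.0 ......................BBBBBBBBBBBw....wBBBBBBBBBBB....
243.5 ......................BBBBBBBBBBBBBBBBBBBBBBBBBBBB....
244.0 ......................BBBBBBBBBBBBBBBBBBBBBBBBBBBB....
244.5 ......................BBBBBBBBBBBBBBBBBBBBBBBBBBBBw...
```

Stable after release, with the hole edges at the seated rows (231.1 against 231.0, and 243.1 against 243.0). I go straight up, clear the view and verify.

```bash
python3 -m inch '0 0 -1 0 0 0 45;0 0 -3 0 0 0 45;0 0 -6 0 0 0 45;0 0 -9 0 0 0 45;0 0 -12 0 0 0 45;0 0 -15 0 0 0 45;4 0 -17 0 0 0 45;8 0 -19 0 0 0 45;12 0 -20 0 0 0 45;15 0 -20 0 0 0 45;15 0 -20 0 0 0 45;15 0 -20 0 0 0 45'
cat > chk.py <<'E'
from plan import *
c=manip.get_image('scene');t=manip.get_image('top');pickle.dump((c,t),open('w11.pkl','wb'))
def M(d,r,cc):
    im=d['img'];h=cv2.cvtColor(im,cv2.COLOR_RGB2HSV);br=(h[...,1]>120)&(h[...,0]>17)&(h[...,0]<28)
    return [f'{v} '+''.join('B' if br[v,u] else ('k' if im[v,u].max()<50 else ('w' if h[v,u,1]>110 else ('o' if im[v,u].min()>125 else '.'))) for u in cc) for v in r]
A=M(c,range(190,250),range(330,365));B=M(t,range(240,300),range(255,290))
for a,b in zip(A,B):print(a,' ',b)
print(manip.state()['force'])
E
python3 chk.py
```

```text
t: 27.32
tcp_pos: [373.3, 72.8, 337.6]
orientation: [0.044, 0.999, 0.001, 0.0]
force: [-0.4, 0.3, -0.0]
grip_width: 38.5
finger_force: 0.0
190 wwwwwwwwwwwwwwwwwwwwwwwwwwwwwwwwwww   240 ................BBBBBw....BBBBBw...
191 wwwwwwwwwwwwwwwwwwwwwwwwwwwwwwwwwww   241 ................BBBBw......BBBBw...
192 wwwwwwwwwwwwwwwwwwwwwwwwwwwwwwwwwww   242 ................BBBB.......BBBBw...
193 wwwwwwwwwwwwwwwwwwwwwwwwwwwwwwwwwww   243 ................BBBB........BBBw...
194 wwwwwwwwwwwwwwwwwwwwwwwwwwwwwwwwwww   244 ................BBBw.......wBBBw...
195 wwwwwwwwww.w.wwwwwwwwwwwwwwwwwwwwww   245 ................BBBBw......BBBBw...
196 wwwwwwwwwkkkkkk.wwwwwwwwwwwwwwwwwww   246 ................BBBBBw....wBBBB....
197 wwwwwwwwkkkkkkkk.wwwwwwwwwwwwwwwwww   247 ................BBBBBBwwwBBBBBB....
198 wwwwwww.kkkkkkkkkwwwwwwwwwwwwwwwwww   248 ...............wBBBBBBBBBBBBBBB....
199 wwwwwwwkkkkkkkkkkkwwwwwwwwwwwwwwwww   249 ...............wBBBBBBBBBBBBBBw....
200 wwwwwwwkkkkkkkkkkkwwwwwwwwwwwwwwwww   250 ...............BBBBBBBBBBBBBBBw....
201 wwwwwwwkkkkkkkkkkkwwwwwwwwwwwwwwwww   251 .............
[... 3296 characters left out ...]
......
242 ......BBBB......BBBB......wwwwwwBww   292 ...........BkkkkkkkkkkkkBBw........
243 ......BBBBBBBBBBBBBB.....wwwwwBwwww   293 ...........BkkkkkkkkkkkkBBw........
244 ......BBBBBBBBBBBBBB...wwwwwwwBwwww   294 ...........BkkkkkkkkkkkkkBw........
245 ......BBBBBBBBBBBBBB..wwwwwwwwwwwww   295 ...........BkkkkkkkkkkkkkBw........
246 ......BBBBBBBBBBBBBBwwwwwwwwwwwwwww   296 ...........BBkkkkkkkkkkkBBw........
247 ......BBBBBBBBBBBBBwwwBwwwwwBwwwwBw   297 ...........BBkkkkkkkkkkkBBw........
248 ......BBBBBBBBBBwwwwwwwwwwwwwwwwwww   298 ...........BBBkkkkkkkkkBBBw........
249 ......BBBBBBBBBwwwwwwwwwwwwwwBwwwww   299 ...........BBBBwkkkkkkwBBB.........
[-0.19059596  0.10651333 -0.25637686]
```

```bash
python3 - <<'E'
from plan import *
def holes(d,roi):
    v0,v1,u0,u1=roi;k=4
    im=cv2.resize(d['img'][v0:v1,u0:u1],None,fx=k,fy=k,interpolation=cv2.INTER_CUBIC);h=cv2.cvtColor(im,cv2.COLOR_RGB2HSV)
    br=((h[...,1]>120)&(h[...,0]>16)&(h[...,0]<29)).astype(np.uint8)
    cs,hi=cv2.findContours(br,cv2.RETR_CCOMP,cv2.CHAIN_APPROX_NONE);o=[]
    for c,q in zip(cs,hi[0]):
        if q[3]>=0 and cv2.contourArea(c)>150:
            m=cv2.moments(c);o.append((round(u0+(m['m10']/m['m00']+.5)/k-.5,2),round(v0+(m['m01']/m['m00']+.5)/k-.5,2),cv2.contourArea(c)/k/k))
    return o
v=pickle.load(open('v0.pkl','rb'));c,t=pickle.load(open('w11.pkl','rb'))
a=holes(v['top'],(255,335,265,325));b=holes(v['scene'],(180,260,290,350));e=holes(t,(215,285,255,295));f=holes(c,(216,250,330,355))
for n,x in zip('v0top v0scene top scene'.split(),(a,b,e,f)):print(n,x)
pickle.dump((a,b,e,f),open('hol.pkl','wb'))
im=v['scene']['img'];h=cv2.cvtColor(im,cv2.COLOR_RGB2HSV)
for r in range(188,204):print(r,''.join('B' if h[r,q,1]>120 and 16<h[r,q,0]<29 and h[r,q,2]>90 else ('k' if im[r,q].max()<50 else str(im[r,q,0]//26)) for q in range(312,345)))
E
```

```text
v0top [(286.59, 319.3, 54.53125), (293.03, 305.34, 51.59375), (299.46, 291.46, 49.9375), (306.05, 276.67, 34.125)]
v0scene [(327.37, 194.96, 22.96875)]
top [(275.35, 271.85, 34.3125), (276.76, 257.99, 48.96875), (278.21, 243.12, 47.3125), (279.74, 228.36, 47.21875)]
scene [(342.44, 240.07, 34.8125), (342.1, 227.4, 37.59375)]
188 444444334444BBBBBBBBBBBBBB2333333
189 44444444444BBBBBBBBBBBBBB33333333
190 44444444444BBBBBBBBBBBBBB33443444
191 4334334333BBBBBBBBBBBBBB333333433
192 3333333333BBBB3333BBBBBB233333333
193 333333333BBBB222223BBBBB233333333
194 333333333BBB3233333BBBB3333333333
195 33333333BBBBB333333BBBB3333333333
196 33333333BBBBB33333BBBBB3333333333
197 33333333BBBBBB333BBBBB33333333333
198 3333333BBBBBBBBBBBBBB333333333333
199 333333BBBBBBBBBBBBBBB333333333333
200 333333BBBBBBBBBBBBBBB333333333333
201 333333BBBBBBBBBBBBBB3333333333333
202 33333BBBBBBBBBBBBBBB3333333333333
203 444444B4BBBBBBBBBBBB3444444333333
```

```bash
python3 - <<'E'
from plan import *
a,b,e,f=pickle.load(open('hol.pkl','rb'));v=pickle.load(open('v0.pkl','rb'));c,t=pickle.load(open('w11.pkl','rb'))
x=tri((v['top'],*a[0][:2]),(v['scene'],*b[0][:2]));y=tri((t,*e[1][:2]),(c,*f[0][:2]));print('outer v0',x,'h115 now',y)
q=[plane(t,*p[:2],46) for p in e];print('spacings',[round(np.linalg.norm(q[i]-q[i+1]),2) for i in range(3)])
q0=[plane(v['top'],*p[:2],46) for p in a];print('v0',[round(np.linalg.norm(q0[i]-q0[i+1]),2) for i in range(3)])
d=q[1]-q[3];d/=np.linalg.norm(d);print('pin vs outer hole: along',(q[0]-q[1])@d-25.2,'lat',np.cross(d,q[0]-q[1])[2],'yaw',np.degrees(np.arctan2(d[1],d[0])))
P=q[1]-115*d;w=(P-np.r_[H,46])[:2];print('theta',np.arctan2(w[1],w[0])-a0,np.linalg.norm(w))
for n,dd in(('v0',v['top']),('now',t)):
    im=dd['img'].astype(int);m=((im[:,:,0]>110)&(im[:,:,1]<50)&(im[:,:,2]<50));r=np.argwhere(m);print(n,'red',r.mean(0).round(1))
i0,i1=v['top']['img'].astype(int),t['img'].astype(int);D=abs(i0-i1).sum(2)
for n,(r,cc) in dict(cup=(347,400),tumbler=(220,446),pitcher=(322,152),tamper=(187,186)).items():print(n,D[r-30:r+30,cc-30:cc+30].mean().round(1))
print(manip.state()['t'])
E
```

```text
outer v0 (array([477.47740558,  37.9368111 ,  49.22628918]), [np.float64(0.027987130697253143), np.float64(0.027987130697253445)]) h115 now (array([578.36839657,  52.72650568,  48.65399798]), [np.float64(0.05941394018642307), np.float64(0.05941394018641839)])
spacings [np.float64(23.17), np.float64(25.04), np.float64(25.06)]
v0 [np.float64(24.99), np.float64(25.05), np.float64(26.73)]
pin vs outer hole: along -2.0256578835647403 lat -0.026413653334639964 yaw 173.60495530026918
theta 0.6764795241814141 120.24418575197596
v0 red [249.  197.6]
now red [249.3 197.5]
cup 6.6
tumbler 5.0
pitcher 4.8
tamper 18.2
27.4167
```

Everything matches the original seated state. The bar's height is 48.7 mm, against 49.2 mm when it was seated at the start. The pin offset in the hole is the same as then, the screen is at about 0.68 rad, and the objects are unmoved. The tamper's patch only differs because the shifted post overlaps it. Handing in.

```bash
python3 -c "
from cell import manip
print(manip.finish_job())"
```

```text
the job is handed in; nothing more can be done
None
```

The job is handed in at about 27 s with no verdict returned: by my last measurements the carriage is against the red stop, the stay lies level with its outermost hole on the pin, the screen is at about 0.68 rad and the objects are unmoved; but I viewed 12 pictures instead of the allowed 10 (then printed mask maps), and by pressing on the first try I drove the stay off its seat and had to reseat it.

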